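# Close a pressure filter vessel: nuts down in cross order, in passes

## Robot

A 6-joint arm with a two-finger parallel gripper is mounted at the origin on a cart in front of the work surface, level with it; the furniture and walls round the work are solid. World frame = base frame: x ahead of the robot, y to its left, z up, the work surface at z = 0. Lengths are in m, angles in rad, forces in N, time in s.
With the tool pointing down it reaches from about 0.3 to 0.875 m from the base axis. Payload 6.4 kg.
Tool frame: the origin (TCP) lies on the centre line of the jaws, within the pads' length; the fingertips stand 17 mm ahead of it and the grasp point (between the pads) lies 2 mm behind it; z points along the fingers, y is the line along which they close (so a half turn about z gives the same grasp; the last joint's range is limited). The gripper opens to 85 mm and grips with 20 to 120 N. Pads are 22 mm wide; open, the fingers measure 114 mm over their backs; the gripper's body (76 mm by 85 mm) begins 54 mm behind the grasp point. The pads swing forward as they close: fully open they stand 13 mm farther back than shut.
Start: joints at [1.097, 0.181, 1.607, -0, 1.354, -0.206], TCP at [0.152, 0.555, 0.248] pointing down, gripper open.
Joint ranges: [-2.99, 2.99], [-0.89, 2.07], [0.3, 2.58], [-1.14, 4.28], [0, 2.63], [-3.12, 3.12]. Speed limits (rad/s): [2.57, 2.57, 3.01, 3.14, 3.14, 3.14].

## Interface

Orientations are given as a unit quaternion [w, x, y, z].
In Python, from plant import read_state, imaging, ticket gives the robot as it stands.
- The arm moves only by the tool jog_arm, never from a script. Its arguments are lists of equal length, an entry for each row: "slide": the shift along the tool's x, y, z normalised to -1 to 1, where 1 is 15 cm, a list of three; "twist": the turn, a rotation vector about the tool's x, y, z normalised to -1 to 1, where 1 is 45 degrees, a list of three; "fingers": the opening, from 0 (shut) to 1 (fully open). A call has 1 to 10 rows; each row is the pose to reach, as a shift and turn from the pose commanded when the call began, along the tool's axes at that moment; what a row does not reach only later rows make up. A row lasts 1/10 s, in which the tool goes at most 50 mm and 8.59 degrees, less where a joint would pass 70% of its speed; a pose out of reach is approached as far as the arm can. A call with a number of a shift or a turn outside -1 to 1 is refused whole. A call with a gripper value outside its range is refused whole. The fingers move at their own pace and stop on an object; "grip_force" is the grip in N (left out, the last holds). Time passes only in rows, so rows that repeat a pose let the fingers close. It gives the time, the measured TCP pose, the force, the opening and the grip force at its end, in the units of the state.
- read_state(): the state, without advancing time (a new reading comes with each control period).
- imaging.capture(name): name is "side" or "top"; returns a dict with "color" (420x560x3 uint8, blue, green, red), "fx", "fy", "cx", "cy" (pixels), "k1" (the pictures are not rectified: a ray, as slopes to the right and down, at radius r is drawn at 1 + k1 r^2 times it, then the intrinsics apply), "pose" (4x4, takes a point from camera to world coordinates). Camera axes: x right, y down, z forward; pixel columns grow to the right and rows downward; lengths in m; the calibration is good to about 2 mm. A picture is of the moment at which its call begins. There is no depth.
- ticket.sign_off(): hands the job in; it is judged then, once.
Trained networks look in a picture, given as the dict that the camera call returned (one of the last four; its "shot" number tells which), for a name from the list of things; names that differ only in an ending like _2 or _b are one class to them, and where a whole thing is asked for, a point or a joint stands for the part that bears it (a point fixed in the world has none). Each returns a list of dicts, best first, with "p" (0 to 1); they miss things now and then, are a little off and sometimes report something else, mostly with a low value. They report only what shows in the picture. A call takes as long as a camera call. They do not tell look-alikes from the thing itself.
- imaging.boxes_of(name, picture): "at" ([column, row] in pixels, amid what is visible of it).
- imaging.mark_of(name, picture): "at" ([column, row] in pixels: a listed point, or the origin of a listed thing).
The state is a dict: "t": time; "joint_pos": joint angles; "joint_velocities": joint speeds; "joint_efforts": joint torques, N m; "position": TCP position; "tool_rot": TCP orientation; "force": force on the tool from outside, world axes, zero at the start; "moment": the same for the moment, N m; "opening": opening from 0.0 (shut) to 1.0 (fully open); "gripper_force": force on a finger pad.
Only numpy, scipy, OpenCV 4.12 (cv2) and the standard library are available. Lean on these libraries where they do the work, as an engineer would, in place of code of your own. Each camera call takes 0.05 s, during which the arm holds its last target. There are 200 camera calls.

## Task

Take the T-handle torque wrench off its post and tighten the four hexagon nuts on the cover of the steel pressure vessel in two passes, each in cross order (a nut, the one opposite, then the other two): in the first give each nut about an eighth of a turn clockwise, in the second turn each one on until it comes firmly home, never putting more than 0.6 N m on it. Then stand the wrench back upright on its post and let go; touch the vessel only with the wrench and leave the other things on the bench where they are.

Things in the scene. Friction and masses are not known exactly. Their poses are not given: they have to be found in the camera images.
- vessel: round stainless pressure filter vessel, fixed to the bench: foot plate 168 mm across, flange and cover 158 mm across. Origin: centre of its underside, z up. Cover top 73 mm above the bench; four studs on a circle of 55 mm radius at its +x, +y, -x and -y, tops at 98 mm; a brass hexagon plug in the middle of the cover ends at 90 mm.
- nut_1 (a point): nut on the +x stud (nut_3 is opposite): the point on the stud's axis at the nut's foot, on its dished spring washer, 75.0 mm above the bench when home. It sinks with the nut but does not turn with it (axes as the vessel's), so it does not show the hexagon's angle. Plain steel hexagon, 30 mm across flats, 16 mm high, chamfered top; 3 mm of travel per turn, clockwise from above tightens.
- nut_2 (a point): nut on the +y stud (nut_4 is opposite), same nut and same point as nut_1. Every nut starts at any hexagon angle, with 57 to 86 degrees of turn left before it is home; how much cannot be measured from outside, only felt. It stays where it is left. Seated height 75.0 mm means home.
- nut_3 (a point): nut on the -x stud, like nut_1. Every nut runs down with about 0.1 N m or less; home (its spring washer flat) it stops hard, and from then on the torque grows as the wrench's shaft twists, by 2 N m per radian (0.035 N m per degree) of further handle turn: 0.25 to 0.45 N m is firmly home, more than 0.6 N m spoils the seal.
- nut_4 (a point): nut on the -y stud (nut_2 is opposite), same nut and same point as nut_1
- wrench: T-handle torque wrench, loose, 0.4 kg, standing on the post. Origin: centre of the socket mouth (lower end); z up the shaft, x along the handle. Socket 44 mm outside, 30 mm deep, mouth belled for 6 mm (put it on further), twelve-point: fits a 30 mm nut every 30 degrees with 5 degrees and 1 mm of play. Resting on a nut's chamfer, mouth 13 to 16 mm above the nut's foot, it drops if turned.
- torsion (a joint): twist of the wrench's shaft between handle and socket (rad), shown by the thin pointer over the ticks of the round dial below the handle (53 mm across, 100 mm above the mouth, ticks 0.2 N m apart): 0 at rest, grows when the handle turns the socket clockwise against resistance, 2 N m per rad. 0.3 (third tick, long) is 0.6 N m, the most a nut may get.
- wrench_grip (a point): middle of the wrench's grey handle bar, 141 mm above the socket's mouth; bar 110 mm long (wrench's x), 18 mm thick (y) with flat sides, 26 mm high; the shaft below it is 14 mm thick. Grip across the 18 mm. Axes as the wrench's.
- stand: fixed grey socket holder, base 116 x 52 x 6 mm, long side along its x. Origin: centre of its underside. The wrench's post is at its -x end; at its +x end a small spare socket, 42 mm high, 56 mm from the wrench's post.
- stand_post (a point): foot of the wrench's post on the base's upper face (6 mm above the bench), on the post's axis: where the wrench's origin rests. Post 28.8 mm thick, 31 mm high with a bevelled tip (about 1.8 mm of side play in the socket); z up.
- beaker: glass beaker, 50 x 62 mm high, loose bystander; origin at the centre of its underside
- vial: small capped vial, 23 x 48 mm high, loose bystander; origin at the centre of its underside
- weight: steel balance weight, 24 x 30 mm high, loose bystander; origin at the centre of its underside
Not all that is in view belongs to the job. There is more than one size of the stand; the one meant has the size given above.

How it is judged:
On the way, in this order (a step that is already met when the one before it is completed fails the run):
1. first pass: every nut has been turned at least a sixteenth of a turn, and none is home yet (distance of each of nut_1, nut_2, nut_3, nut_4 from where it was at the start of the episode above 0.00018 m and height (world z) of each of nut_1, nut_2, nut_3, nut_4 above 0.07505 m), for 0.1 s.
2. second pass: all four nuts are home (height (world z) of each of nut_1, nut_2, nut_3, nut_4 below 0.07505 m), for 0.2 s.
At the end, for the whole second after the job is handed in: All four nuts are home (each foot at most 0.05 mm, 6 degrees of turn, above its seated height); the wrench stands still on its post, socket down, within 6 mm of the post's axis and 3 mm of the stand's base, upright within 3.4 degrees; the bystanders stand upright (all of step 2 and horizontal distance between wrench and stand_post below 0.006 m and z of wrench in the frame of stand_post below 0.003 m and angle between wrench's own z axis and vertical below 0.06 rad and linear speed of wrench below 0.02 m/s and angle between each of beaker, vial, weight's own z axis and vertical below 0.1 rad); the robot touches nothing.
It fails at once if first pass out of cross order: two neighbouring nuts turned while both nuts opposite them have not been touched ((distance of each of nut_1, nut_2 from where it was at the start of the episode above 0.00015 m and distance of each of nut_3, nut_4 from where it was at the start of the episode below 8e-05 m) or (distance of each of nut_2, nut_3 from where it was at the start of the episode above 0.00015 m and distance of each of nut_4, nut_1 from where it was at the start of the episode below 8e-05 m) or (distance of each of nut_3, nut_4 from where it was at the start of the episode above 0.00015 m and distance of each of nut_1, nut_2 from where it was at the start of the episode below 8e-05 m) or (distance of each of nut_4, nut_1 from where it was at the start of the episode above 0.00015 m and distance of each of nut_2, nut_3 from where it was at the start of the episode below 8e-05 m)).
It fails at once if second pass out of cross order: two neighbouring nuts home while neither nut opposite them is ((height (world z) of each of nut_1, nut_2 below 0.07504 m and height (world z) of each of nut_3, nut_4 above 0.0751 m) or (height (world z) of each of nut_2, nut_3 below 0.07504 m and height (world z) of each of nut_4, nut_1 above 0.0751 m) or (height (world z) of each of nut_3, nut_4 below 0.07504 m and height (world z) of each of nut_1, nut_2 above 0.0751 m) or (height (world z) of each of nut_4, nut_1 below 0.07504 m and height (world z) of each of nut_2, nut_3 above 0.0751 m)).
It fails at once if a nut gets more than 0.6 N m (wrench twisted clockwise past 0.33 rad) (value of joint torsion above 0.33 rad).
It fails at once if the gripper or arm touches the vessel (contact force between any of the fingers, the arm and vessel above 3 N).
It fails at once if a bystander is pushed more than 2 cm (distance of any of beaker, vial, weight from where it was at the start of the episode above 0.02 m).
It also fails if it takes over 72 s, if anything falls off the work surface, if the arm or the gripper's body presses on something with over 40 N, if the wrist force passes 120 N, or if a joint passes its speed limit or range.

## Working session

There is one attempt and no reset: what is moved stays moved. The work goes in short steps, Python scripts to look and compute and a tool call to move; the robot and the scene stay as the last step left them, time stands still between calls to the robot, and variables do not carry over. Pictures are saved under pics/ and viewed, at most 10 in all, crops included, and the job is handed in when it is done.

Besides the shell and the picture viewer there is one more tool, called after ">>>" as name(argument=value, ...), one argument or row to a line, values as JSON. jog_arm: Moves the arm, as the interface text tells. Its arguments: {"type":"object","properties":{"slide":{"type":"array"},"twist":{"type":"array"},"fingers":{"type":"array"},"grip_force":{"type":"number"}},"required":["slide","twist","fingers"]}

```bash
mkdir -p pics; ls
cat > h.py <<'E'
import numpy as np, cv2
from plant import read_state, imaging, ticket
def ray(p,uv):
    d=(np.array(uv,float)-[p['cx'],p['cy']])/[p['fx'],p['fy']]
    s=d.copy()
    for _ in range(20): s=d/(1+p['k1']*(s@s))
    T=np.array(p['pose']); return T[:3,3],T[:3,:3]@np.array([s[0],s[1],1])
def atz(p,uv,z):
    o,d=ray(p,uv); return o+d*(z-o[2])/d[2]
def proj(p,X):
    T=np.array(p['pose']); c=T[:3,:3].T@(np.array(X,float)-T[:3,3]); s=c[:2]/c[2]
    s=s*(1+p['k1']*(s@s)); return s*[p['fx'],p['fy']]+[p['cx'],p['cy']]
def tri(p1,u1,p2,u2):
    o1,d1=ray(p1,u1);o2,d2=ray(p2,u2)
    A=np.stack([d1,-d2],1); t=np.linalg.lstsq(A,o2-o1,rcond=None)[0]
    a,b=o1+d1*t[0],o2+d2*t[1]; return (a+b)/2,np.linalg.norm(a-b)
E
python3 - <<'E'
from h import *
np.set_printoptions(precision=4,suppress=True)
a=imaging.capture("side");b=imaging.capture("top")
cv2.imwrite("pics/s0.png",a['color']);cv2.imwrite("pics/t0.png",b['color'])
for n,p in(("side",a),("top",b)):
    print(n,p['fx'],p['k1'],np.array(p['pose']).tolist())
    for o in "vessel nut_1 wrench wrench_grip stand stand_post beaker vial weight".split():
        print(o,[(np.round(d['at'],1).tolist(),round(d['p'],2)) for d in imaging.mark_of(o,p)[:6]])
s=read_state();print(s)
E
```

```text
pics
side 441.5257805290963 -0.1441413948891127 [[-0.944999279378933, -0.1730051626865238, 0.2775708479957988, 0.28432015629457663], [-0.32619690945175384, 0.43646728029377746, -0.838505748040571, 0.8650328433258055], [0.02391523023978054, -0.8829300804235647, -0.4688950147376444, 0.5423806861213217], [0.0, 0.0, 0.0, 1.0]]
vessel [([291.4, 218.8], 0.97)]
nut_1 [([268.1, 191.7], 0.57), ([310.3, 188.6], 0.55), ([294.3, 206.4], 0.49)]
wrench [([257.8, 316.4], 0.73), ([243.0, 320.3], 0.29), ([312.8, 187.7], 0.2)]
wrench_grip [([260.5, 254.3], 0.61), ([268.7, 193.0], 0.34)]
stand [([245.0, 319.5], 0.78), ([256.3, 261.6], 0.64)]
stand_post [([257.7, 312.2], 0.71), ([265.7, 254.2], 0.45)]
beaker [([208.7, 268.3], 0.58)]
vial [([288.4, 283.9], 0.49)]
weight [([291.6, 219.2], 0.73), ([337.0, 200.9], 0.5)]
top 460.42493230119084 -0.12908598004261548 [[-0.037749353167607594, -0.9774691808794389, 0.20767519535636886, 0.3533715079504496], [-0.9992782427255181, 0.03780667274446078, -0.0036944703806834765, 0.0799260217775142], [-0.004240277211190166, -0.2076647681405586, -0.97819086282908, 1.015635
[... 270 characters left out ...]
236.7, 203.4], 0.68)]
stand_post [([163.0, 237.2], 0.86), ([242.3, 207.8], 0.55)]
beaker [([203.6, 167.1], 0.69)]
vial [([212.0, 249.8], 0.6)]
weight [([392.8, 243.9], 0.48), ([156.5, 228.3], 0.35)]
{'t': 1.0, 'joint_pos': array([ 1.0967,  0.1808,  1.607 ,  0.    ,  1.3538, -0.2063]), 'joint_velocities': array([-0.0004,  0.0012,  0.0012,  0.0003,  0.0007,  0.0003]), 'joint_efforts': array([  0.0014, -44.4832, -35.1699,  -0.0002,   0.0003,   0.    ]), 'position': array([0.1521, 0.5545, 0.2483]), 'tool_rot': array([-0.    ,  0.1335,  0.991 ,  0.    ]), 'force': array([ 0.2873, -0.2243,  0.2145]), 'moment': array([ 0.0722, -0.027 ,  0.0346]), 'gripper_force': 0.0, 'opening': 0.9999509773895232}
```

View pics/s0.png

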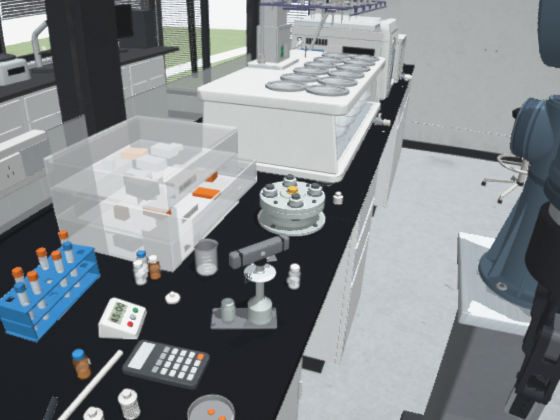

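View pics/t0.png

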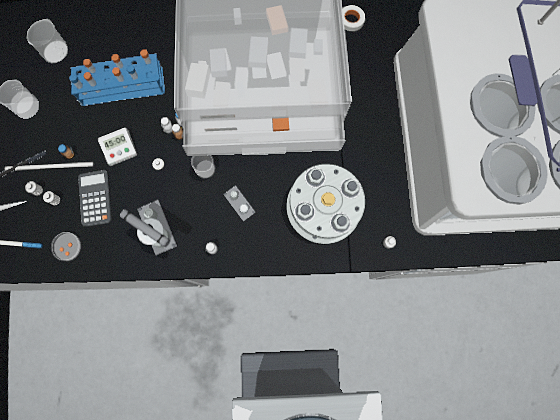

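Side view: the wrench stands on its post at (260,310), with the spare socket at (228,310) and the vessel at (291,205). Top view: there are two stand candidates, (155,228), which bears the wrench, and a smaller one at (240,203), probably the look-alike. I'll measure both and confirm in one crop.

Run:
```python
from h import *
np.set_printoptions(precision=4,suppress=True)
a=imaging.capture("side");b=imaging.capture("top")
print("grip",tri(a,[260.5,254.3],b,[146.6,228.1]))
print("post",tri(a,[257.7,312.2],b,[163,237.2]), atz(b,[163,237.2],.006), atz(a,[257.7,313],.006),'wr',atz(b,[156.6,238],.006),atz(a,[257.8,316.4],.006))
print("vessel",atz(b,[321.9,208],0),atz(a,[291.4,218.8],0))
for u in([303.6,208.4],[343.7,222.1],[313.7,175.3],[348.5,189.1]): print('nut',atz(b,u,.0755))
for n,u in(('beaker',[203.6,167.1]),('vial',[212,249.8]),('weight',[392.8,243.9]),('st',[155.9,228.4]),('st2',[236.7,203.4])): print(n,atz(b,u,0))
c=b['color']
t=cv2.resize(c[150:270,100:270],None,fx=4,fy=4,interpolation=cv2.INTER_CUBIC)
cv2.imwrite("pics/c1.png",t)
t=cv2.resize(c[155:255,275:375],None,fx=6,fy=6,interpolation=cv2.INTER_CUBIC)
cv2.imwrite("pics/c2.png",t)
```

```text
grip (array([0.5014, 0.3053, 0.1391]), np.float64(0.0029944545351184505))
post (array([0.5046, 0.302 , 0.0106]), np.float64(0.0031120611876023566)) [0.5037 0.3026 0.006 ] [0.5073 0.2992 0.006 ] wr [0.5024 0.3171 0.006 ] [0.5038 0.3076 0.006 ]
vessel [ 0.5576 -0.0551  0.    ] [ 0.5593 -0.064   0.    ]
nut [ 0.543  -0.0068  0.0755]
nut [ 0.5108 -0.0886  0.0755]
nut [ 0.6137 -0.0322  0.0755]
nut [ 0.5809 -0.1041  0.0755]
beaker [0.6641 0.2108 0.    ]
vial [0.4725 0.1942 0.    ]
weight [ 0.4695 -0.2095  0.    ]
st [0.5252 0.3202 0.    ]
st2 [0.5756 0.1366 0.    ]
```

View pics/c1.png

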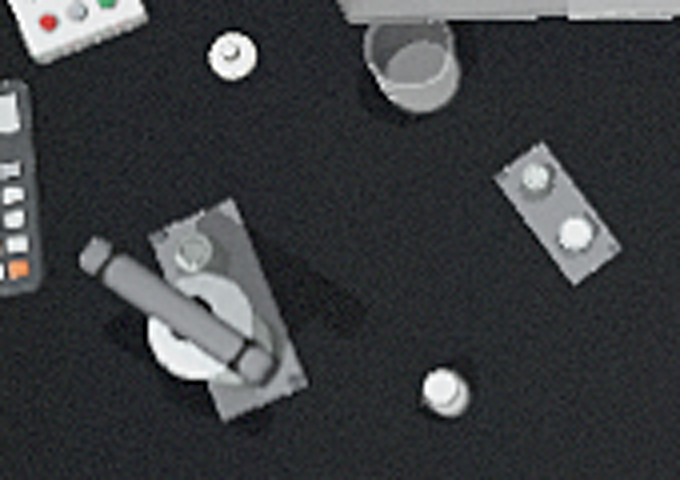

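View pics/c2.png

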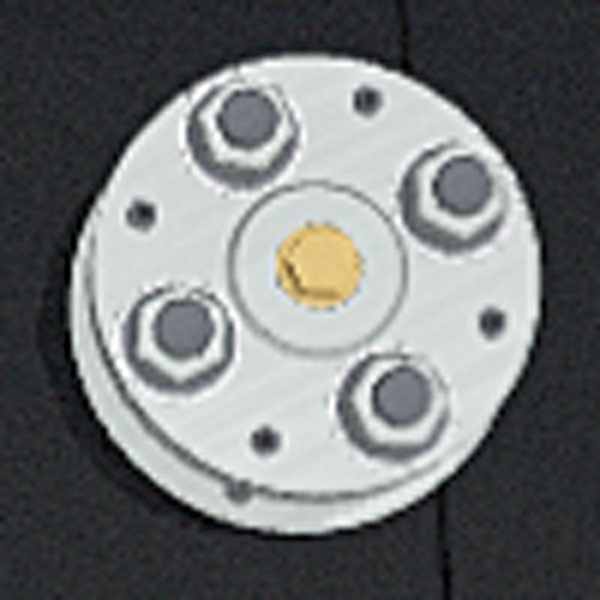

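Crop c1: the wrench's stand measures about 110 x 52 mm, with a 49 px long side. The bare one at (236,203) is only about 63 mm, so it is the look-alike. The wrench's stand is the one meant, with its post beneath the wrench. Crop c2: the studs in full-picture pixels are about (316,175), (352,186), (305,210) and (342,221).

Next I'll refine the stud centres, the vessel yaw, the hexagon angles and the handle axis.

Run:
```python
from h import *
from scipy.ndimage import map_coordinates
np.set_printoptions(precision=4,suppress=True)
S=imaging.capture("side")
F=[imaging.capture("top") for _ in range(3)]
b=dict(F[0]); b['color']=np.mean([f['color'] for f in F],0)
g=b['color'].mean(2)
P=[]
for (x,y) in([246,118],[462,185],[182,328],[403,397]):
    u=np.array([(x+.5)/6-.5+275,(y+.5)/6-.5+155]); 
    for _ in range(5):
        yy,xx=np.mgrid[int(u[1])-6:int(u[1])+8,int(u[0])-6:int(u[0])+8]
        m=np.hypot(xx-u[0],yy-u[1])<5.2
        w=np.clip(170-g[yy,xx],0,60)*m
        # restrict to connected inner disk
        w*=np.hypot(xx-u[0],yy-u[1])<4.6
        u=np.array([(w*xx).sum(),(w*yy).sum()])/w.sum()
    P.append(atz(b,u,.098)); print(u,P[-1])
P=np.array(P); c=P.mean(0); print("centre",c)
d=P-c; print(np.hypot(d[:,0],d[:,1]),np.degrees(np.arctan2(d[:,1],d[:,0])))
# labelled nets for vessel yaw unavailable; list all nut hits in both
for i,p in enumerate(P):
    cx=c+ .055*d[i]/np.hypot(*d[i,:2]); sc=[]
    for th in range(0,60,3):
        v=0
        for cam,gg in((b,g),(S,S['color'].mean(2))):
            a=np.radians(np.arange(0,360,2)); 
            rel=(a-np.radians(th)+np.pi/6)%(np.pi/3)-np.pi/6
            def samp(k,z):
                r=k/np.cos(rel)
                X=[proj(cam,[cx[0]+rr*np.cos(t),cx[1]+rr*np.sin(t),z]) for rr,t in zip(r,a)]
                X=np.array(X); return map_coordinates(gg,[X[:,1],X[:,0]],order=1)
            if cam is b: v=np.mean(samp(.0135,.0915)-samp(.0165,.0905))
            else: v2=np.mean(samp(.0135,.0915)-samp(.0165,.0905))
        sc.append((th,round(v,1),round(v2,1)))
    print(i,'top',[s[1] for s in sc]); print('  side',[s[2] for s in sc])
e=[np.array([100+(x+.5)/4-.5,150+(y+.5)/4-.5]) for x,y in((97,255),(255,362))]
A,B=[atz(b,q,.147) for q in e]; print("handle",A,B,(A+B)/2,np.degrees(np.arctan2(*(B-A)[[1,0]])),np.linalg.norm(A-B))
for n in("wrench","wrench_grip","nut_1"): 
  for f in F[1:]: print(n,[(np.round(q['at'],1).tolist(),round(q['p'],2)) for q in imaging.mark_of(n,f)[:4]])
```

```text
[315.9252 174.1212] [ 0.6099 -0.0343  0.098 ]
[351.706  185.3172] [ 0.5832 -0.107   0.098 ]
[304.9325 209.2039] [ 0.5367 -0.0073  0.098 ]
[341.79   221.0289] [ 0.5094 -0.0809  0.098 ]
centre [ 0.5598 -0.0574  0.098 ]
[0.0551 0.0549 0.0551 0.0556] [  24.7068  -64.7184  114.7368 -155.0154]
0 top [np.float64(45.2), np.float64(43.0), np.float64(40.8), np.float64(38.9), np.float64(37.0), np.float64(35.9), np.float64(36.0), np.float64(36.4), np.float64(36.5), np.float64(37.4), np.float64(38.9), np.float64(41.1), np.float64(43.4), np.float64(46.0), np.float64(47.8), np.float64(49.2), np.float64(49.7), np.float64(49.7), np.float64(48.8), np.float64(47.2)]
  side [np.float64(7.1), np.float64(6.9), np.float64(6.7), np.float64(6.3), np.float64(5.8), np.float64(5.2), np.float64(4.6), np.float64(4.1), np.float64(4.0), np.float64(3.9), np.float64(4.0), np.float64(4.4), np.float64(4.8), np.float64(5.1), np.float64(5.4), np.float64(5.9), np.float64(6.3), np.float64(6.7), np.float64(7.0), np.float64(7.2)]
1 top [np.float64(35.4), np.float64(34.7), np.float64(34.4), np.float64(34.8), np.float64(35.6),
[... 1891 characters left out ...]
, np.float64(11.0), np.float64(11.0), np.float64(11.0), np.float64(11.2), np.float64(11.5), np.float64(11.8), np.float64(12.1), np.float64(12.4), np.float64(12.9), np.float64(13.3), np.float64(13.5), np.float64(13.1)]
handle [0.5322 0.3492 0.147 ] [0.4771 0.2708 0.147 ] [0.5046 0.31   0.147 ] -125.10028069680159 0.09581785394023702
wrench [([157.5, 235.4], 0.75)]
wrench [([158.7, 238.3], 0.79), ([389.8, 243.7], 0.7)]
wrench_grip [([145.2, 228.5], 0.72)]
wrench_grip [([146.1, 224.7], 0.87)]
nut_1 [([341.7, 225.4], 0.65), ([348.4, 189.1], 0.63), ([303.4, 208.0], 0.54), ([314.9, 175.1], 0.51)]
nut_1 [([346.2, 191.0], 0.63), ([315.2, 175.9], 0.46), ([303.6, 208.6], 0.46), ([337.0, 221.5], 0.46)]
```

```bash
cat >> h.py <<'E'
from scipy.spatial.transform import Rotation as R
def go(x,y,z,yaw):
    """slide/twist values for TCP target, yaw = world yaw of tool y axis (deg), tool down"""
    s=read_state(); q=s['tool_rot']; M=R.from_quat([q[1],q[2],q[3],q[0]])
    d=M.inv().apply(np.array([x,y,z])-s['position'])/.15
    ya=np.radians(yaw); Y=np.array([np.cos(ya),np.sin(ya),0]);Z=np.array([0,0,-1.]);X=np.cross(Y,Z)
    rv=np.degrees((M.inv()*R.from_matrix(np.stack([X,Y,Z],1))).as_rotvec())/45
    print('slide',d.round(3),'twist',rv.round(3))
def st():
    s=read_state(); q=s['tool_rot']; M=R.from_quat([q[1],q[2],q[3],q[0]]).as_matrix()
    print('t',round(s['t'],2),'pos',np.round(s['position'],4),'yaw_y',round(np.degrees(np.arctan2(M[1,1],M[0,1])),2),'tilt',np.round(M[:2,2],4),'F',np.round(s['force'],2),'M',np.round(s['moment'],3),'op',round(s['opening'],3),'j6',round(s['joint_pos'][5],2))
E
python3 - <<'E'
from h import *
np.set_printoptions(precision=4,suppress=True)
b=imaging.capture("top")
print(atz(b,[150,231.9],.107))
g=b['color']; m=(g.min(2)>200).astype(np.uint8); m[:, :130]=0;m[:,180:]=0;m[:205]=0;m[255:]=0
ys,xs=np.nonzero(m); h=cv2.convexHull(np.stack([xs,ys],1).astype(np.int32)); print(cv2.minEnclosingCircle(h))
u=cv2.minEnclosingCircle(h)[0]; print(atz(b,u,.107))
go(.5035,.3075,.215,-35.1)
E
```

```text
[0.5004 0.3069 0.107 ]
((148.5, 228.5), 15.182326316833496)
[0.5074 0.3101 0.107 ]
slide [-2.695 -0.968  0.222] twist [-0.     0.     2.439]
```

>>> jog_arm(
  slide=[
    [-1,-0.36,0.1],
    [-1,-0.36,0.1],
    [-1,-0.36,0.1],
    [-1,-0.36,0.1],
    [-1,-0.36,0.1],
    [-1,-0.36,0.1],
  ],
  twist=[
    [0,0,1],
    [0,0,1],
    [0,0,1],
    [0,0,1],
    [0,0,1],
    [0,0,1],
  ],
  fingers=[1,1,1,1,1,1],
)

```text
t: 2.25
position: [0.2833, 0.4622, 0.2333]
tool_rot: [-0.0, 0.505, 0.863, -0.0]
force: [0.1, 0.8, 0.9]
opening: 1.003
gripper_force: 0.0
```

```bash
python3 -c "
from h import *
st();go(.503,.308,.215,-35.1)"
```

```text
t 2.25 pos [0.2833 0.4622 0.2333] yaw_y 29.28 tilt [-0.0001 -0.    ] F [0.07 0.79 0.91] M [-0.04  -0.038 -0.015] op 1.003 j6 0.29
slide [-1.613  0.775  0.122] twist [-0.     0.     1.431]
```

>>> jog_arm(
  slide=[
    [-1,0.48,0.1],
    [-1,0.48,0.1],
    [-1,0.48,0.1],
    [-1,0.48,0.1],
    [-1,0.48,0.1],
    [-1,0.48,0.1],
  ],
  twist=[
    [0,0,1],
    [0,0,1],
    [0,0,1],
    [0,0,1],
    [0,0,1],
    [0,0,1],
  ],
  fingers=[1,1,1,1,1,1],
)

```text
t: 2.85
position: [0.4201, 0.3672, 0.2181]
tool_rot: [-0.0, 0.797, 0.604, -0.0]
force: [0.4, -0.3, 0.5]
opening: 1.002
gripper_force: 0.0
```

```bash
python3 -c "
from h import *
st();go(.503,.308,.215,-35.1)"
```

```text
t 2.85 pos [0.4201 0.3672 0.2181] yaw_y -15.73 tilt [-0.0003 -0.0001] F [ 0.38 -0.26  0.49] M [-0.007 -0.024  0.02 ] op 1.002 j6 0.78
slide [-0.23   0.639  0.02 ] twist [-0.    0.    0.43]
```

>>> jog_arm(
  slide=[
    [-0.23,0.64,0.02],
    [-0.23,0.64,0.02],
    [-0.23,0.64,0.02],
    [-0.23,0.64,0.02],
  ],
  twist=[
    [0,0,0.43],
    [0,0,0.43],
    [0,0,0.43],
    [0,0,0.43],
  ],
  fingers=[1,1,1,1],
)

```text
t: 3.25
position: [0.5038, 0.3082, 0.215]
tool_rot: [-0.0, 0.886, 0.463, -0.0]
force: [0.3, 0.1, 0.2]
opening: 1.005
gripper_force: 0.0
```

Run:
```python
from h import *
st();go(.503,.308,.145,-35.1)
p=imaging.capture("side"); t=imaging.capture("top")
A=cv2.resize(p['color'][175:335,170:350],None,fx=2.2,fy=2.6,interpolation=cv2.INTER_CUBIC)
B=cv2.resize(t['color'][155:315,70:250],None,fx=2.2,fy=2.6,interpolation=cv2.INTER_CUBIC)
cv2.imwrite("pics/g1.png",np.hstack([A,B]))
print(proj(p,read_state()['position']))
```

```text
t 3.25 pos [0.5038 0.3082 0.215 ] yaw_y -34.85 tilt [-0.0004 -0.    ] F [0.34 0.1  0.19] M [-0.015  0.004  0.016] op 1.005 j6 0.96
slide [-0.004 -0.003  0.467] twist [-0.     0.     0.006]
[258.20312175 214.24372214]
```

View pics/g1.png

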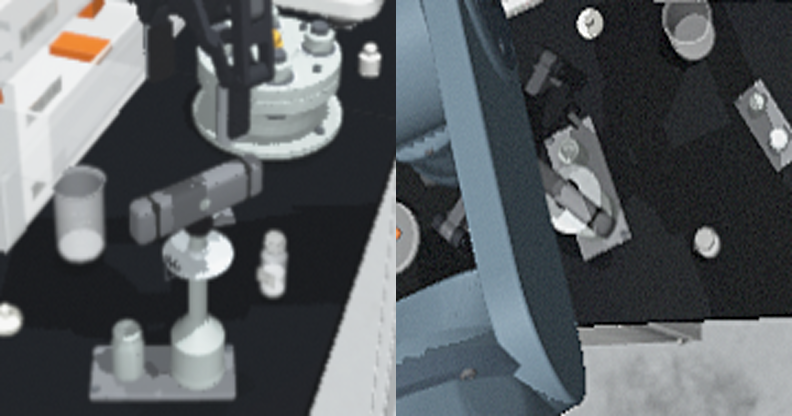

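Left half: the gripper hangs over the grey handle, whose centre in the side picture is about (259,252), close to where the TCP axis projects (258). I'll descend and grip.

>>> jog_arm(
  slide=[
    [0,0,0.3],
    [0,0,0.467],
    [0,0,0.467],
    [0,0,0.467],
    [0,0,0.467],
    [0,0,0.467],
    [0,0,0.467],
    [0,0,0.467],
  ],
  twist=[
    [0,0,0],
    [0,0,0],
    [0,0,0],
    [0,0,0],
    [0,0,0],
    [0,0,0],
    [0,0,0],
    [0,0,0],
  ],
  fingers=[1,1,1,0.35,0.15,0.15,0.15,0.15],
  grip_force=60,
)

```text
t: 4.15
position: [0.5035, 0.3096, 0.1465]
tool_rot: [0.0, 0.886, 0.464, 0.001]
force: [-1.7, 0.0, 1.2]
opening: 0.199
gripper_force: 58.6
```

Run:
```python
from h import *
st();print(read_state()['gripper_force'])
```

```text
t 4.15 pos [0.5035 0.3096 0.1465] yaw_y -34.69 tilt [0.002  0.0007] F [-1.74  0.    1.21] M [-0.031  0.137 -0.033] op 0.199 j6 0.96
58.57771039009094
```

>>> jog_arm(
  slide=[
    [0,0,0],
    [0,0,-0.15],
    [0,0,-0.4],
    [0,0,-0.75],
    [0,0,-0.75],
    [0,0,-0.75],
    [0,0,-0.75],
  ],
  twist=[
    [0,0,0],
    [0,0,0],
    [0,0,0],
    [0,0,0],
    [0,0,0],
    [0,0,0],
    [0,0,0],
  ],
  fingers=[0,0,0,0,0,0,0],
  grip_force=90,
)

```text
t: 4.85
position: [0.5014, 0.3088, 0.2553]
tool_rot: [-0.0, 0.886, 0.464, -0.002]
force: [-0.3, -0.6, -4.0]
opening: 0.195
gripper_force: 88.9
```

Run:
```python
from h import *
st();print(read_state()['gripper_force'])
go(.6098,-.0344,.257,-35)
p=imaging.capture("side"); t=imaging.capture("top")
for c in(p,t): print([(n,[(np.round(q['at'],1).tolist(),round(q['p'],2)) for q in imaging.mark_of(n,c)[:3]]) for n in("wrench","wrench_grip","stand_post")])
B=cv2.resize(p['color'][135:335,150:350],None,fx=3,fy=3,interpolation=cv2.INTER_CUBIC)
cv2.imwrite("pics/l1.png",B)
```

```text
t 4.85 pos [0.5014 0.3088 0.2553] yaw_y -34.7 tilt [-0.0039 -0.0014] F [-0.26 -0.57 -3.98] M [ 0.046  0.038 -0.011] op 0.195 j6 0.96
88.91643404960632
slide [-1.47   1.896 -0.011] twist [-0.003  0.004  0.007]
[('wrench', [([263.7, 267.3], 0.86)]), ('wrench_grip', [([263.3, 192.1], 0.75)]), ('stand_post', [([257.3, 313.3], 0.8)])]
[('wrench', [([146.4, 233.1], 0.88), ([390.2, 241.5], 0.55)]), ('wrench_grip', [([130.9, 216.9], 0.97)]), ('stand_post', [([246.2, 208.7], 0.81)])]
```

View pics/l1.png

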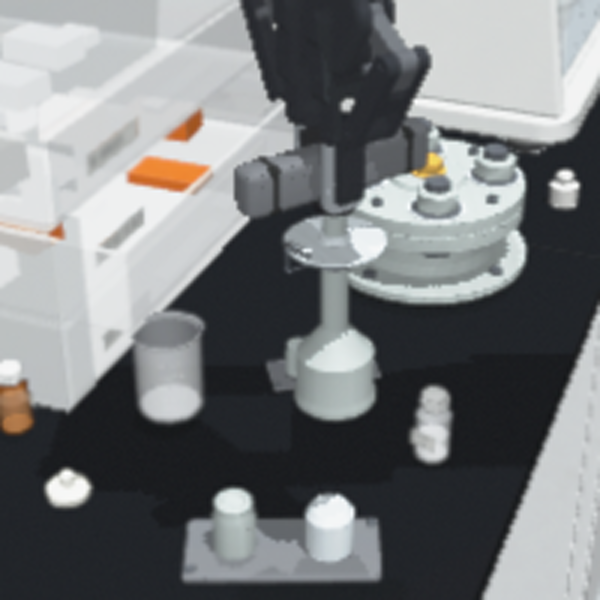

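The wrench is held upright and clear of its post. The bare post's tip is at crop (329,505) and the fingers are near mid-handle. Now I'll triangulate the wrench and the post relative to the TCP.

Run:
```python
from h import *
np.set_printoptions(precision=4,suppress=True)
st()
S=[];T=[]
p=imaging.capture("side"); t=imaging.capture("top")
W=tri(p,imaging.mark_of("wrench",p)[0]['at'],t,imaging.mark_of("wrench",t)[0]['at']);print('wr',W)
W=tri(p,imaging.mark_of("wrench_grip",p)[0]['at'],t,imaging.mark_of("wrench_grip",t)[0]['at']);print('grip',W)
print('post',[(atz(t,q['at'],.006),q['p']) for q in imaging.mark_of("stand_post",t)],[(atz(p,q['at'],.006),q['p']) for q in imaging.mark_of("stand_post",p)])
# post top centre by eye in side crop (330,503) -> z=.037
print('posttop',atz(p,[150+330/3,135+503/3],.037), 'mouth', atz(p,[150+336/3,135+398/3],.1153),proj(p,[.5014,.3088,.2553-.139]),proj(t,[.5014,.3088,.2553-.139]))
go(.5098,-.0806,.257,-40)
```

```text
t 5.25 pos [0.5026 0.3093 0.2571] yaw_y -34.69 tilt [-0.001  -0.0003] F [ 0.27 -0.46 -4.08] M [-0.021 -0.017  0.011] op 0.195 j6 0.96
wr (array([0.5003, 0.3062, 0.1141]), np.float64(0.0010796031221751267))
grip (array([0.5011, 0.306 , 0.258 ]), np.float64(0.010442276343832435))
post [(array([0.5659, 0.1154, 0.006 ]), 0.93), (array([0.5088, 0.3049, 0.006 ]), 0.6)] [(array([0.5054, 0.2967, 0.006 ]), 0.58)]
posttop [0.5005 0.3053 0.037 ] mouth [0.496  0.3083 0.1153] [258.8244 266.6296] [147.9415 230.7073]
slide [-2.111  1.518  0.005] twist [ 0.    -0.     0.118]
```

>>> jog_arm(
  slide=[
    [-0.2,0.18,0],
    [-0.45,0.4,0],
    [-0.7,0.62,0],
    [-1,0.88,0],
    [-1,0.88,0],
  ],
  twist=[
    [0,0,0],
    [0,0,0],
    [0,0,0],
    [0,0,0],
    [0,0,0],
  ],
  fingers=[0,0,0,0,0],
)

```text
t: 6.15
position: [0.5265, 0.1061, 0.258]
tool_rot: [0.001, 0.887, 0.462, -0.0]
force: [0.2, 0.2, -4.4]
opening: 0.194
gripper_force: 89.2
```

```bash
python3 -c "
from h import *
st();go(.5385,-.005,.257,-35.5)"
```

```text
t 6.15 pos [0.5265 0.1061 0.258 ] yaw_y -34.96 tilt [ 0.0008 -0.0022] F [ 0.21  0.16 -4.4 ] M [ 0.015  0.015 -0.026] op 0.194 j6 0.59
slide [-0.561  0.49   0.009] twist [0.002 0.002 0.012]
```

>>> jog_arm(
  slide=[
    [-0.25,0.22,0.01],
    [-0.56,0.49,0.01],
    [-0.56,0.49,0.01],
    [-0.56,0.49,0.01],
    [-0.56,0.49,0.01],
  ],
  twist=[
    [0,0,0],
    [0,0,0.01],
    [0,0,0.01],
    [0,0,0.01],
    [0,0,0.01],
  ],
  fingers=[0,0,0,0,0],
)

```text
t: 6.65
position: [0.5384, 0.0007, 0.2562]
tool_rot: [-0.0, 0.888, 0.46, 0.0]
force: [-0.1, 0.3, -3.7]
opening: 0.197
gripper_force: 89.5
```

Run:
```python
from h import *
np.set_printoptions(precision=4,suppress=True)
st()
p=imaging.capture("side"); t=imaging.capture("top")
w=[imaging.mark_of("wrench",c)[0]['at'] for c in(p,t)]; print(w,tri(p,w[0],t,w[1]))
print('studs side',[proj(p,[x,y,.098]) for x,y in((.5368,-.0074),(.5098,-.0806))])
pc=read_state()['position']; print('axis under tcp at mouth',proj(p,[pc[0],pc[1],.118]),proj(p,[pc[0]-.0017,pc[1]-.0025,.118]))
A=cv2.resize(p['color'][140:240,240:340],None,fx=4,fy=5,interpolation=cv2.INTER_CUBIC)
B=cv2.resize(t['color'][155:255,260:360],None,fx=4,fy=5,interpolation=cv2.INTER_CUBIC)
cv2.imwrite("pics/n1.png",np.hstack([A,B]))
```

```text
t 6.65 pos [0.5384 0.0007 0.2562] yaw_y -35.17 tilt [-0.0003  0.0009] F [-0.1   0.29 -3.7 ] M [-0.004 -0.021 -0.005] op 0.197 j6 0.39
[[297.7, 187.7], [299.2, 205.0]] (array([0.534 , 0.0049, 0.1229]), np.float64(0.013291737663937256))
studs side [array([294.8182, 194.4945]), array([314.491 , 183.9136])]
axis under tcp at mouth [293.3342 188.0119] [294.3849 187.6927]
```

View pics/n1.png

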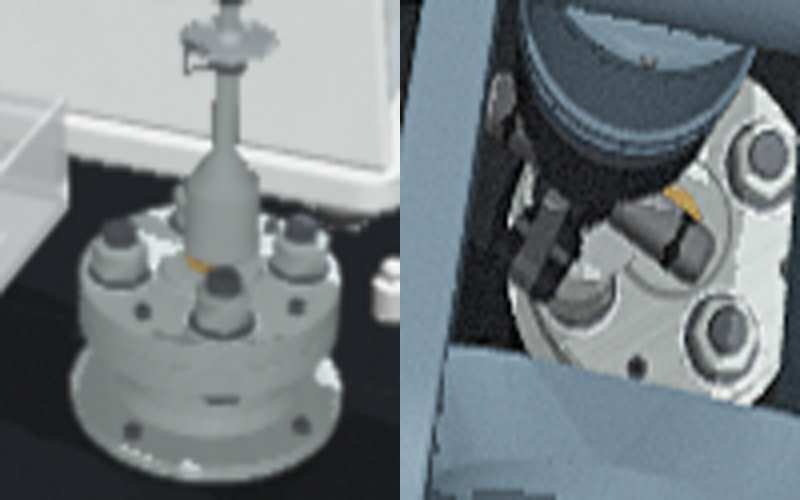

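Left half: the socket's mouth (crop 222,265) stands right over the near stud (crop 222,280, full picture (295,196)) in column. Right half is mostly hidden by the arm. The wrench axis lies about 4 mm along the bar from the TCP. I'll centre and lower onto this nut C.

```bash
cat >> h.py <<'E'
N=dict(A=(.6098,-.0344),B=(.5833,-.1071),C=(.5368,-.0074),D=(.5099,-.0806))
D0=-.004
def nut(n,z,yaw,d=D0):
    a=np.radians(yaw+90)   # tool x yaw
    x,y=N[n]; go(x-d*np.cos(a),y-d*np.sin(a),z,yaw)
E
python3 -c "
from h import *
st();nut('C',.236,-35.5)"
```

```text
t 6.85 pos [0.5384 0.0014 0.2562] yaw_y -35.03 tilt [-0.0001  0.0003] F [ 0.01  0.37 -4.1 ] M [ 0.066 -0.023 -0.004] op 0.188 j6 0.39
slide [-0.028  0.025  0.135] twist [-0.    -0.     0.011]
```

>>> jog_arm(
  slide=[
    [-0.028,0.025,0.07],
    [-0.028,0.025,0.135],
    [-0.028,0.025,0.135],
    [-0.028,0.025,0.135],
  ],
  twist=[
    [0,0,0.01],
    [0,0,0.01],
    [0,0,0.01],
    [0,0,0.01],
  ],
  fingers=[0,0,0,0],
)

```text
t: 7.25
position: [0.5387, -0.0054, 0.2351]
tool_rot: [-0.001, 0.889, 0.457, -0.001]
force: [-0.1, -0.3, -3.7]
opening: 0.196
gripper_force: 89.4
```

```bash
python3 -c "
from h import *
st();nut('C',.226,-35.5)"
```

```text
t 7.25 pos [ 0.5387 -0.0054  0.2351] yaw_y -35.59 tilt [-0.0016  0.0004] F [-0.11 -0.29 -3.74] M [ 0.044 -0.043  0.015] op 0.196 j6 0.39
slide [ 0.009 -0.003  0.061] twist [-0.002  0.001 -0.002]
```

>>> jog_arm(
  slide=[
    [0.008,0,0.03],
    [0.008,0,0.05],
    [0.008,0,0.065],
    [0.008,0,0.065],
  ],
  twist=[
    [0,0,0],
    [0,0,0],
    [0,0,0],
    [0,0,0],
  ],
  fingers=[0,0,0,0],
)

```text
t: 7.65
position: [0.5395, -0.0048, 0.2258]
tool_rot: [-0.0, 0.889, 0.457, -0.001]
force: [-0.4, -0.9, -3.8]
opening: 0.196
gripper_force: 89.6
```

```bash
python3 -c "
from h import *
st();nut('C',.218,-35.5)"
```

```text
t 7.65 pos [ 0.5395 -0.0048  0.2258] yaw_y -35.59 tilt [-0.001  -0.0003] F [-0.45 -0.92 -3.84] M [-0.188  0.234  0.016] op 0.196 j6 0.39
slide [ 0.002 -0.005  0.052] twist [-0.001  0.001 -0.002]
```

>>> jog_arm(
  slide=[
    [0,0,0.02],
    [0,0,0.04],
    [0,0,0.052],
    [0,0,0.052],
  ],
  twist=[
    [0,0,0],
    [0,0,0],
    [0,0,0],
    [0,0,0],
  ],
  fingers=[0,0,0,0],
)

```text
t: 8.05
position: [0.5395, -0.0049, 0.2179]
tool_rot: [-0.0, 0.889, 0.457, -0.001]
force: [-2.1, -2.3, -5.9]
opening: 0.193
gripper_force: 89.4
```

```bash
python3 -c "
from h import *
st();nut('C',.218,-35.5)"
```

```text
t 8.05 pos [ 0.5395 -0.0049  0.2179] yaw_y -35.6 tilt [-0.0011 -0.0004] F [-2.12 -2.32 -5.89] M [-0.797  0.682 -0.016] op 0.193 j6 0.39
slide [ 0.003 -0.005 -0.001] twist [-0.001  0.001 -0.002]
```

>>> jog_arm(
  slide=[
    [-0.007,0.003,0],
    [-0.008,0.005,0],
    [-0.008,0.007,0],
    [-0.009,0.009,0],
    [-0.01,0.011,0],
    [-0.011,0.013,0],
    [-0.011,0.013,0],
    [-0.011,0.013,0],
  ],
  twist=[
    [0,0,0.17],
    [0,0,0.34],
    [0,0,0.51],
    [0,0,0.68],
    [0,0,0.85],
    [0,0,0.93],
    [0,0,0.93],
    [0,0,0.93],
  ],
  fingers=[0,0,0,0,0,0,0,0],
)

```text
t: 8.85
position: [0.5404, -0.0075, 0.2181]
tool_rot: [0.0, 0.994, 0.11, -0.0]
force: [-0.5, -4.9, -6.1]
opening: 0.199
gripper_force: 89.2
```

```bash
python3 -c "
from h import *
st()
p=imaging.capture('side')
cv2.imwrite('pics/d1.png',cv2.resize(p['color'][140:220,250:350],None,fx=7,fy=7,interpolation=cv2.INTER_CUBIC))
nut('B',.257,-32-30-0+0)"
```

```text
t 8.85 pos [ 0.5404 -0.0075  0.2181] yaw_y -77.34 tilt [-0.0003 -0.0008] F [-0.47 -4.95 -6.06] M [-1.233  0.414  0.06 ] op 0.199 j6 1.12
slide [ 0.159  0.704 -0.259] twist [ 0.001  0.001 -0.341]
```

View pics/d1.png

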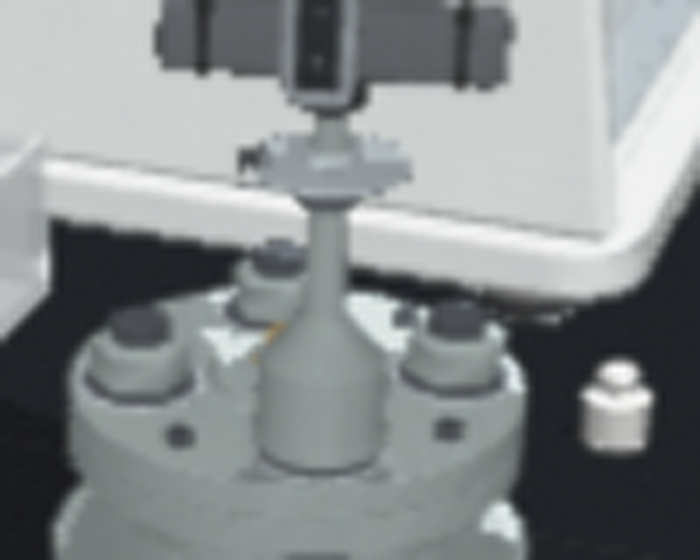

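The socket sits deep on nut C, its rim near the cover at crop (320,465), and the moment shows about 0.06 N m, so the nut turned. The side force says the nut really lies about 1.5 mm further in -y, so I'll correct all the nuts by that. Next is the opposite nut, B.

```bash
cat >> h.py <<'E'
N={k:(x-.0005,y-.0015) for k,(x,y) in N.items()}
D0=-.003
def nut(n,z,yaw,d=None):
    d=D0 if d is None else d
    a=np.radians(yaw+90); x,y=N[n]; go(x-d*np.cos(a),y-d*np.sin(a),z,yaw)
E
python3 -c "
from h import *
st();nut('B',.240,-58)"
```

```text
t 8.9 pos [ 0.5404 -0.0075  0.2182] yaw_y -77.35 tilt [-0.0003 -0.0007] F [-2.37 -4.55 -5.88] M [-1.229  0.332  0.049] op 0.197 j6 1.12
slide [ 0.147  0.713 -0.145] twist [ 0.001  0.001 -0.43 ]
```

>>> jog_arm(
  slide=[
    [0,0,-0.1],
    [0,0,-0.22],
    [0.05,0.2,-0.22],
    [0.1,0.45,-0.22],
    [0.147,0.713,-0.22],
    [0.147,0.713,-0.2],
    [0.147,0.713,-0.16],
    [0.147,0.713,-0.16],
  ],
  twist=[
    [0,0,0],
    [0,0,0],
    [0,0,-0.15],
    [0,0,-0.3],
    [0,0,-0.43],
    [0,0,-0.43],
    [0,0,-0.43],
    [0,0,-0.43],
  ],
  fingers=[0,0,0,0,0,0,0,0],
)

```text
t: 9.7
position: [0.5847, -0.1053, 0.2415]
tool_rot: [-0.001, 0.961, 0.275, -0.0]
force: [-0.5, 1.2, -4.7]
opening: 0.196
gripper_force: 89.8
```

```bash
python3 -c "
from h import *
st();nut('B',.226,-58)"
```

```text
t 9.7 pos [ 0.5847 -0.1053  0.2415] yaw_y -58.09 tilt [-0.0014  0.0021] F [-0.48  1.19 -4.67] M [0.044 0.004 0.028] op 0.196 j6 0.63
slide [-0.002  0.012  0.104] twist [-0.003  0.    -0.002]
```

>>> jog_arm(
  slide=[
    [0,0.011,0.04],
    [0,0.011,0.075],
    [0,0.011,0.1],
    [0,0.011,0.12],
    [0,0.011,0.12],
  ],
  twist=[
    [0,0,0],
    [0,0,0],
    [0,0,0],
    [0,0,0],
    [0,0,0],
  ],
  fingers=[0,0,0,0,0],
)

```text
t: 10.2
position: [0.5858, -0.1077, 0.2238]
tool_rot: [-0.0, 0.961, 0.275, -0.0]
force: [0.0, -0.4, -4.3]
opening: 0.198
gripper_force: 90.0
```

```bash
python3 -c "
from h import *
st();nut('B',.218,-58)"
```

```text
t 10.2 pos [ 0.5858 -0.1077  0.2238] yaw_y -58.08 tilt [-0.001   0.0005] F [ 0.01 -0.42 -4.3 ] M [ 0.037  0.014 -0.013] op 0.198 j6 0.63
slide [-0.    -0.006  0.039] twist [-0.001  0.001 -0.002]
```

>>> jog_arm(
  slide=[
    [0,0,0.02],
    [0,0,0.04],
    [0,0,0.04],
    [0,0.003,0.04],
    [-0.001,0.006,0.04],
    [-0.002,0.008,0.04],
    [-0.003,0.01,0.04],
    [-0.004,0.012,0.04],
    [-0.005,0.013,0.04],
    [-0.005,0.013,0.04],
  ],
  twist=[
    [0,0,0],
    [0,0,0],
    [0,0,0],
    [0,0,0.17],
    [0,0,0.34],
    [0,0,0.51],
    [0,0,0.68],
    [0,0,0.85],
    [0,0,0.93],
    [0,0,0.93],
  ],
  fingers=[0,0,0,0,0,0,0,0,0,0],
)

```text
t: 11.2
position: [0.5863, -0.11, 0.2181]
tool_rot: [-0.0, 0.996, -0.087, -0.0]
force: [-0.4, 1.7, -5.4]
opening: 0.196
gripper_force: 89.8
```

```bash
python3 -c "
from h import *
st();
for y in(-40,-70): nut('A',.240,y)"
```

```text
t 11.2 pos [ 0.5863 -0.11    0.2181] yaw_y -99.96 tilt [-0.0006  0.0004] F [-0.41  1.75 -5.36] M [0.282 0.12  0.103] op 0.196 j6 1.36
slide [ 0.075 -0.53  -0.146] twist [-1.000e-03  1.000e-03 -1.333e+00]
slide [ 0.083 -0.523 -0.146] twist [-0.001  0.001 -0.666]
```

>>> jog_arm(
  slide=[
    [0,0,-0.1],
    [0,0,-0.22],
    [0.02,-0.15,-0.22],
    [0.05,-0.35,-0.22],
    [0.083,-0.523,-0.22],
    [0.083,-0.523,-0.2],
    [0.083,-0.523,-0.15],
    [0.083,-0.523,-0.15],
    [0.083,-0.523,-0.15],
  ],
  twist=[
    [0,0,0],
    [0,0,-0.1],
    [0,0,-0.28],
    [0,0,-0.46],
    [0,0,-0.6],
    [0,0,-0.666],
    [0,0,-0.666],
    [0,0,-0.666],
    [0,0,-0.666],
  ],
  fingers=[0,0,0,0,0,0,0,0,0],
)

```text
t: 12.1
position: [0.6122, -0.0357, 0.241]
tool_rot: [0.0, 0.985, 0.173, -0.0]
force: [-0.1, -0.7, -4.1]
opening: 0.194
gripper_force: 89.9
```

```bash
python3 -c "
from h import *
st();nut('A',.223,-70)"
```

```text
t 12.1 pos [ 0.6122 -0.0357  0.241 ] yaw_y -70.06 tilt [-0.0003 -0.0001] F [-0.07 -0.73 -4.05] M [ 0.003 -0.03  -0.018] op 0.194 j6 0.97
slide [ 0.002 -0.005  0.12 ] twist [ 0.     0.    -0.001]
```

>>> jog_arm(
  slide=[
    [0,-0.004,0.04],
    [0,-0.004,0.075],
    [0,-0.004,0.1],
    [0,-0.004,0.12],
    [0,-0.004,0.12],
  ],
  twist=[
    [0,0,0],
    [0,0,0],
    [0,0,0],
    [0,0,0],
    [0,0,0],
  ],
  fingers=[0,0,0,0,0],
)

```text
t: 12.6
position: [0.612, -0.0346, 0.2223]
tool_rot: [-0.0, 0.985, 0.174, -0.0]
force: [0.2, 0.3, -4.1]
opening: 0.192
gripper_force: 89.9
```

```bash
python3 -c "
from h import *
st();nut('A',.2175,-70)"
```

```text
t 12.6 pos [ 0.612  -0.0346  0.2223] yaw_y -69.98 tilt [-0.0005  0.0001] F [ 0.17  0.27 -4.13] M [-0.088 -0.206  0.007] op 0.192 j6 0.97
slide [-0.     0.002  0.032] twist [-0.     0.001  0.   ]
```

Engaged cleanly; turning A.

>>> jog_arm(
  slide=[
    [0,0,0.02],
    [0,0,0.032],
    [0,0,0.032],
    [0,0.003,0.032],
    [-0.001,0.006,0.032],
    [-0.002,0.008,0.032],
    [-0.003,0.01,0.032],
    [-0.004,0.012,0.032],
    [-0.005,0.013,0.032],
    [-0.005,0.013,0.032],
  ],
  twist=[
    [0,0,0],
    [0,0,0],
    [0,0,0],
    [0,0,0.17],
    [0,0,0.34],
    [0,0,0.51],
    [0,0,0.68],
    [0,0,0.85],
    [0,0,0.93],
    [0,0,0.93],
  ],
  fingers=[0,0,0,0,0,0,0,0,0,0],
)

```text
t: 13.6
position: [0.6123, -0.037, 0.2183]
tool_rot: [0.0, 0.982, -0.19, 0.0]
force: [2.1, -1.7, -4.5]
opening: 0.196
gripper_force: 89.8
```

```bash
python3 -c "
from h import *
st();
for y in(-65,-95): nut('D',.240,y)"
```

```text
t 13.6 pos [ 0.6123 -0.037   0.2183] yaw_y -111.85 tilt [ 0.0007 -0.0009] F [ 2.05 -1.66 -4.51] M [-0.524 -0.331  0.04 ] op 0.196 j6 1.7
slide [-0.511  0.52  -0.145] twist [ 1.000e-03 -1.000e-03 -1.041e+00]
slide [-0.506  0.529 -0.145] twist [ 0.001 -0.001 -0.374]
```

>>> jog_arm(
  slide=[
    [0,0,-0.1],
    [0,0,-0.22],
    [-0.15,0.16,-0.22],
    [-0.33,0.34,-0.22],
    [-0.506,0.529,-0.22],
    [-0.506,0.529,-0.2],
    [-0.506,0.529,-0.15],
    [-0.506,0.529,-0.15],
    [-0.506,0.529,-0.15],
  ],
  twist=[
    [0,0,0],
    [0,0,0],
    [0,0,-0.15],
    [0,0,-0.3],
    [0,0,-0.374],
    [0,0,-0.374],
    [0,0,-0.374],
    [0,0,-0.374],
    [0,0,-0.374],
  ],
  fingers=[0,0,0,0,0,0,0,0,0],
)

```text
t: 14.5
position: [0.5127, -0.0816, 0.2407]
tool_rot: [-0.0, 0.999, -0.043, -0.0]
force: [0.5, -0.2, -3.8]
opening: 0.192
gripper_force: 90.1
```

```bash
python3 -c "
from h import *
st();nut('D',.223,-95)"
```

```text
t 14.5 pos [ 0.5127 -0.0816  0.2407] yaw_y -94.94 tilt [-0.0002  0.0004] F [ 0.53 -0.21 -3.76] M [ 0.003 -0.008 -0.018] op 0.192 j6 1.27
slide [-0.002  0.005  0.118] twist [-0.     0.     0.001]
```

>>> jog_arm(
  slide=[
    [0,0.004,0.04],
    [0,0.004,0.075],
    [0,0.004,0.1],
    [0,0.004,0.118],
    [0,0.004,0.118],
  ],
  twist=[
    [0,0,0],
    [0,0,0],
    [0,0,0],
    [0,0,0],
    [0,0,0],
  ],
  fingers=[0,0,0,0,0],
)

```text
t: 15.0
position: [0.5121, -0.0825, 0.2224]
tool_rot: [-0.0, 0.999, -0.044, -0.0]
force: [1.1, -0.3, -3.9]
opening: 0.197
gripper_force: 90.1
```

```bash
python3 -c "
from h import *
st();nut('D',.2175,-95)"
```

```text
t 15.0 pos [ 0.5121 -0.0825  0.2224] yaw_y -94.99 tilt [-0.0002  0.0002] F [ 1.1  -0.29 -3.94] M [-0.023 -0.337 -0.044] op 0.197 j6 1.27
slide [ 0.002 -0.001  0.033] twist [-0.  0.  0.]
```

>>> jog_arm(
  slide=[
    [0,0,0.02],
    [0,0,0.032],
    [0,0,0.032],
    [0,0.003,0.032],
    [-0.001,0.006,0.032],
    [-0.002,0.008,0.032],
    [-0.003,0.01,0.032],
    [-0.004,0.012,0.032],
    [-0.005,0.013,0.032],
    [-0.005,0.013,0.032],
  ],
  twist=[
    [0,0,0],
    [0,0,0],
    [0,0,0],
    [0,0,0.17],
    [0,0,0.34],
    [0,0,0.51],
    [0,0,0.68],
    [0,0,0.85],
    [0,0,0.93],
    [0,0,0.93],
  ],
  fingers=[0,0,0,0,0,0,0,0,0,0],
)

```text
t: 16.0
position: [0.5115, -0.0847, 0.2183]
tool_rot: [0.0, 0.918, -0.398, 0.001]
force: [2.2, -0.7, -4.3]
opening: 0.197
gripper_force: 90.0
```

```bash
python3 -c "
from h import *
st();
p=imaging.capture('side')
cv2.imwrite('pics/d2.png',cv2.resize(p['color'][140:240,250:350],None,fx=6,fy=6,interpolation=cv2.INTER_CUBIC))
"
```

```text
t 16.0 pos [ 0.5115 -0.0847  0.2183] yaw_y -136.87 tilt [ 0.0009 -0.0005] F [ 2.24 -0.67 -4.29] M [-0.248 -0.588  0.039] op 0.197 j6 2.0
```

View pics/d2.png

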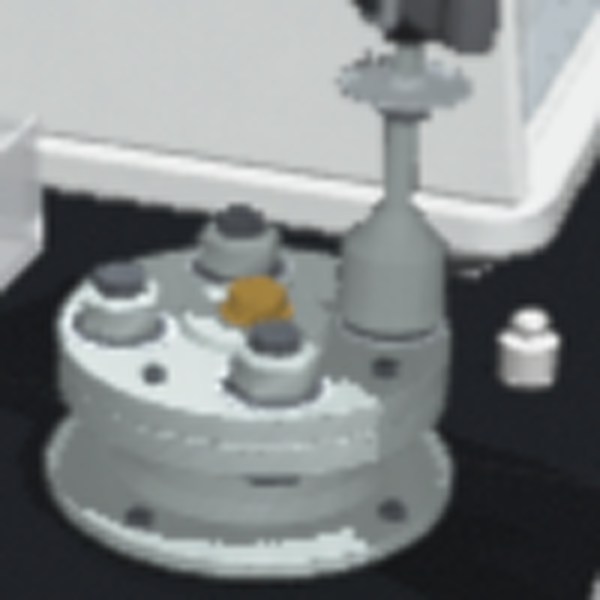

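Crop d2: the socket sits deep on nut D (rim at crop (390,330)) and the other three nuts look undisturbed. The first pass is done. The second pass starts here on D with a first safe chunk of 22°.

>>> jog_arm(
  slide=[
    [0,0.002,0],
    [0,0.004,0],
    [0,0.006,0],
    [-0.001,0.007,0],
    [-0.001,0.007,0],
    [-0.001,0.007,0],
  ],
  twist=[
    [0,0,0.14],
    [0,0,0.28],
    [0,0,0.4],
    [0,0,0.49],
    [0,0,0.49],
    [0,0,0.49],
  ],
  fingers=[0,0,0,0,0,0],
)

```text
t: 16.65
position: [0.5104, -0.0853, 0.2183]
tool_rot: [0.0, 0.825, -0.564, 0.0]
force: [1.7, -0.1, -4.2]
opening: 0.194
gripper_force: 90.0
```

```bash
python3 -c "
from h import *
st()"
```

```text
t 16.65 pos [ 0.5104 -0.0853  0.2183] yaw_y -158.73 tilt [ 0.0003 -0.0005] F [ 1.69 -0.08 -4.24] M [-0.507 -0.457  0.045] op 0.194 j6 2.38
```

>>> jog_arm(
  slide=[
    [0,0.001,0],
    [0,0.002,0],
    [0,0.003,0],
    [0,0.003,0],
    [0,0.003,0],
    [0,0.003,0],
  ],
  twist=[
    [0,0,0.06],
    [0,0,0.12],
    [0,0,0.18],
    [0,0,0.22],
    [0,0,0.22],
    [0,0,0.22],
  ],
  fingers=[0,0,0,0,0,0],
)

```text
t: 17.25
position: [0.5099, -0.0855, 0.2183]
tool_rot: [0.0, 0.773, -0.634, 0.0]
force: [2.2, -2.0, -4.3]
opening: 0.195
gripper_force: 90.0
```

```bash
python3 -c "
from h import *
st()"
```

```text
t 17.25 pos [ 0.5099 -0.0855  0.2183] yaw_y -168.66 tilt [ 0.0001 -0.0005] F [ 2.2  -1.96 -4.34] M [-0.639 -0.397  0.283] op 0.195 j6 2.55
```

D is home at 0.28 N m. I'll add 2°, relax, and lift.

>>> jog_arm(
  slide=[
    [0,0,0],
    [0,0,0],
    [0,0,0],
    [0,0,0],
    [0,-0.002,0],
    [0,-0.002,0],
    [0,-0.002,-0.1],
    [0,-0.002,-0.22],
    [0,-0.002,-0.22],
  ],
  twist=[
    [0,0,0.03],
    [0,0,0.045],
    [0,0,0.045],
    [0,0,-0.08],
    [0,0,-0.18],
    [0,0,-0.18],
    [0,0,-0.18],
    [0,0,-0.18],
    [0,0,-0.18],
  ],
  fingers=[0,0,0,0,0,0,0,0,0],
)

```text
t: 18.15
position: [0.5111, -0.0851, 0.2532]
tool_rot: [-0.001, 0.815, -0.579, 0.001]
force: [0.9, -0.2, -3.3]
opening: 0.193
gripper_force: 90.3
```

```bash
python3 -c "
from h import *
st(); nut('A',.242,-78.5)"
```

```text
t 18.15 pos [ 0.5111 -0.0851  0.2532] yaw_y -160.8 tilt [ 0.003  -0.0003] F [ 0.89 -0.23 -3.34] M [-0.018 -0.048  0.039] op 0.193 j6 2.41
slide [-0.092 -0.746  0.077] twist [-0.002 -0.004 -1.829]
```

>>> jog_arm(
  slide=[
    [-0.03,-0.2,0],
    [-0.06,-0.42,0],
    [-0.092,-0.62,0],
    [-0.092,-0.746,0],
    [-0.092,-0.746,0],
    [-0.092,-0.746,0],
  ],
  twist=[
    [0,0,-0.18],
    [0,0,-0.36],
    [0,0,-0.54],
    [0,0,-0.72],
    [0,0,-0.9],
    [0,0,-1],
  ],
  fingers=[0,0,0,0,0,0],
)

```text
t: 18.75
position: [0.6107, -0.0342, 0.249]
tool_rot: [-0.0, 0.975, -0.22, -0.002]
force: [-0.5, -1.0, -3.2]
opening: 0.195
gripper_force: 90.3
```

>>> jog_arm(
  slide=[
    [0,0,0],
    [0,0,0],
    [0,0,0],
    [0,0,0],
    [0,0,0.07],
    [0,0,0.07],
    [0,0,0.07],
  ],
  twist=[
    [0,0,-0.18],
    [0,0,-0.36],
    [0,0,-0.54],
    [0,0,-0.72],
    [0,0,-0.83],
    [0,0,-0.83],
    [0,0,-0.83],
  ],
  fingers=[0,0,0,0,0,0,0],
)

```text
t: 19.45
position: [0.6104, -0.0348, 0.2394]
tool_rot: [-0.001, 0.995, 0.1, -0.001]
force: [-0.0, -0.7, -3.7]
opening: 0.193
gripper_force: 90.1
```

```bash
python3 -c "
from h import *
st(); nut('A',.218,-78.5)"
```

```text
t 19.45 pos [ 0.6104 -0.0348  0.2394] yaw_y -78.53 tilt [-0.0026  0.001 ] F [-0.   -0.68 -3.71] M [ 0.032 -0.013 -0.007] op 0.193 j6 1.12
slide [0.011 0.006 0.142] twist [-0.002  0.003 -0.001]
```

Lower in one go with a slow tail, then read.

>>> jog_arm(
  slide=[
    [0.011,0.006,0.05],
    [0.011,0.006,0.08],
    [0.011,0.006,0.1],
    [0.011,0.006,0.12],
    [0.011,0.006,0.14],
    [0.011,0.006,0.14],
  ],
  twist=[
    [0,0,0],
    [0,0,0],
    [0,0,0],
    [0,0,0],
    [0,0,0],
    [0,0,0],
  ],
  fingers=[0,0,0,0,0,0],
)

```text
t: 20.05
position: [0.6128, -0.0356, 0.2191]
tool_rot: [-0.0, 0.995, 0.101, -0.0]
force: [-0.1, 0.6, -3.3]
opening: 0.197
gripper_force: 90.3
```

```bash
python3 -c "
from h import *
st(); nut('A',.218,-78.5)"
```

```text
t 20.05 pos [ 0.6128 -0.0356  0.2191] yaw_y -78.35 tilt [-0.0007  0.0003] F [-0.15  0.55 -3.3 ] M [ 0.121 -0.014 -0.004] op 0.197 j6 1.12
slide [-0.003 -0.003  0.007] twist [-0.001  0.001  0.003]
```

>>> jog_arm(
  slide=[
    [0,0.003,0.005],
    [0,0.005,0.005],
    [-0.001,0.007,0.005],
    [-0.002,0.008,0.005],
    [-0.002,0.008,0.005],
    [-0.002,0.008,0.005],
  ],
  twist=[
    [0,0,0.16],
    [0,0,0.32],
    [0,0,0.46],
    [0,0,0.556],
    [0,0,0.556],
    [0,0,0.556],
  ],
  fingers=[0,0,0,0,0,0],
)

```text
t: 20.65
position: [0.613, -0.037, 0.2191]
tool_rot: [0.0, 0.993, -0.115, 0.0]
force: [-0.6, 1.7, -3.3]
opening: 0.198
gripper_force: 90.4
```

```bash
python3 -c "
from h import *
st()"
```

```text
t 20.65 pos [ 0.613  -0.037   0.2191] yaw_y -103.24 tilt [ 0.0001 -0.0002] F [-0.56  1.72 -3.28] M [0.025 0.104 0.026] op 0.198 j6 1.55
```

>>> jog_arm(
  slide=[
    [0,0.001,0],
    [0,0.002,0],
    [0,0.003,0],
    [0,0.003,0],
    [0,0.003,0],
    [0,0.003,0],
  ],
  twist=[
    [0,0,0.06],
    [0,0,0.12],
    [0,0,0.18],
    [0,0,0.22],
    [0,0,0.22],
    [0,0,0.22],
  ],
  fingers=[0,0,0,0,0,0],
)

```text
t: 21.25
position: [0.6129, -0.0375, 0.2191]
tool_rot: [0.0, 0.98, -0.201, 0.0]
force: [-1.5, -0.8, -2.6]
opening: 0.193
gripper_force: 90.5
```

```bash
python3 -c "
from h import *
st()"
```

```text
t 21.25 pos [ 0.6129 -0.0375  0.2191] yaw_y -113.16 tilt [ 0.0001 -0.0003] F [-1.46 -0.83 -2.63] M [-0.066  0.2    0.109] op 0.193 j6 1.72
```

>>> jog_arm(
  slide=[
    [0,0.001,0],
    [0,0.002,0],
    [0,0.002,0],
    [0,0.002,0],
    [0,0.002,0],
    [0,0.002,0],
  ],
  twist=[
    [0,0,0.05],
    [0,0,0.1],
    [0,0,0.15],
    [0,0,0.18],
    [0,0,0.18],
    [0,0,0.18],
  ],
  fingers=[0,0,0,0,0,0],
)

```text
t: 21.85
position: [0.6128, -0.0379, 0.2191]
tool_rot: [0.0, 0.963, -0.27, 0.0]
force: [-2.5, -1.9, -1.3]
opening: 0.196
gripper_force: 90.6
```

```bash
python3 -c "
from h import *
st()"
```

```text
t 21.85 pos [ 0.6128 -0.0379  0.2191] yaw_y -121.3 tilt [ 0.0001 -0.0004] F [-2.45 -1.89 -1.28] M [-0.355  0.269  0.179] op 0.196 j6 1.86
```

>>> jog_arm(
  slide=[
    [0,0,0],
    [0,0.001,0],
    [0,0.001,0],
    [0,0.001,0],
  ],
  twist=[
    [0,0,0.05],
    [0,0,0.1],
    [0,0,0.1],
    [0,0,0.1],
  ],
  fingers=[0,0,0,0],
)

```text
t: 22.25
position: [0.6127, -0.038, 0.219]
tool_rot: [0.0, 0.952, -0.307, 0.0]
force: [-0.8, -1.4, -1.7]
opening: 0.197
gripper_force: 90.6
```

```bash
python3 -c "
from h import *
st()"
```

```text
t 22.25 pos [ 0.6127 -0.038   0.219 ] yaw_y -125.77 tilt [ 0.     -0.0005] F [-0.81 -1.42 -1.75] M [-0.488  0.372  0.287] op 0.197 j6 1.94
```

>>> jog_arm(
  slide=[
    [0,0,0],
    [0,0,0],
    [0,0,0],
    [0,0,0],
  ],
  twist=[
    [0,0,0.04],
    [0,0,0.06],
    [0,0,0.06],
    [0,0,0.06],
  ],
  fingers=[0,0,0,0],
)

```text
t: 22.65
position: [0.6127, -0.038, 0.219]
tool_rot: [0.0, 0.944, -0.33, 0.0]
force: [-0.9, -2.3, -1.2]
opening: 0.196
gripper_force: 90.7
```

```bash
python3 -c "
from h import *
st(); nut('B',.252,-126.5)"
```

```text
t 22.65 pos [ 0.6127 -0.038   0.219 ] yaw_y -128.51 tilt [-0.     -0.0004] F [-0.93 -2.3  -1.25] M [-0.675  0.465  0.316] op 0.196 j6 1.99
slide [ 0.157  0.492 -0.22 ] twist [ 0.    -0.    -0.045]
```

>>> jog_arm(
  slide=[
    [0,-0.002,0],
    [0,-0.002,0],
    [0,-0.002,-0.1],
    [0,-0.002,-0.22],
    [0.05,0.16,-0.22],
    [0.1,0.33,-0.22],
    [0.157,0.492,-0.22],
    [0.157,0.492,-0.2],
    [0.157,0.492,-0.15],
    [0.157,0.492,-0.15],
  ],
  twist=[
    [0,0,-0.15],
    [0,0,-0.23],
    [0,0,-0.23],
    [0,0,-0.23],
    [0,0,-0.4],
    [0,0,-0.57],
    [0,0,-0.71],
    [0,0,-0.71],
    [0,0,-0.71],
    [0,0,-0.71],
  ],
  fingers=[0,0,0,0,0,0,0,0,0,0],
)

```text
t: 23.65
position: [0.5847, -0.1091, 0.2403]
tool_rot: [-0.001, 0.998, -0.058, -0.001]
force: [0.4, 1.3, -3.9]
opening: 0.193
gripper_force: 90.3
```

```bash
python3 -c "
from h import *
st(); nut('B',.218,-96.5)"
```

```text
t 23.65 pos [ 0.5847 -0.1091  0.2403] yaw_y -96.69 tilt [-0.0016  0.0017] F [ 0.42  1.29 -3.93] M [ 0.01   0.03  -0.006] op 0.193 j6 1.3
slide [ 0.007 -0.002  0.148] twist [-0.002  0.002 -0.004]
```

>>> jog_arm(
  slide=[
    [0.007,-0.002,0.05],
    [0.007,-0.002,0.08],
    [0.007,-0.002,0.1],
    [0.007,-0.002,0.12],
    [0.007,-0.002,0.145],
    [0.007,-0.002,0.145],
  ],
  twist=[
    [0,0,0],
    [0,0,0],
    [0,0,0],
    [0,0,0],
    [0,0,0],
    [0,0,0],
  ],
  fingers=[0,0,0,0,0,0],
)

```text
t: 24.25
position: [0.586, -0.1098, 0.219]
tool_rot: [-0.0, 0.998, -0.058, -0.0]
force: [1.0, 1.0, -5.0]
opening: 0.189
gripper_force: 90.2
```

```bash
python3 -c "
from h import *
st(); nut('B',.218,-96.5)"
```

```text
t 24.25 pos [ 0.586  -0.1098  0.219 ] yaw_y -96.61 tilt [-0.0005  0.0005] F [ 1.03  1.03 -4.99] M [ 0.093 -0.134  0.061] op 0.189 j6 1.3
slide [-0.002 -0.005  0.007] twist [-0.001  0.001 -0.003]
```

>>> jog_arm(
  slide=[
    [0,0.003,0],
    [0,0.005,0],
    [-0.001,0.007,0],
    [-0.002,0.008,0],
    [-0.002,0.008,0],
    [-0.002,0.008,0],
  ],
  twist=[
    [0,0,0.16],
    [0,0,0.32],
    [0,0,0.46],
    [0,0,0.556],
    [0,0,0.556],
    [0,0,0.556],
  ],
  fingers=[0,0,0,0,0,0],
)

```text
t: 24.85
position: [0.5856, -0.1111, 0.2194]
tool_rot: [-0.0, 0.962, -0.272, -0.0]
force: [0.5, -0.2, -6.1]
opening: 0.195
gripper_force: 90.0
```

```bash
python3 -c "
from h import *
st()"
```

```text
t 24.85 pos [ 0.5856 -0.1111  0.2194] yaw_y -121.52 tilt [-0.0003  0.0002] F [ 0.54 -0.25 -6.07] M [ 0.016 -0.159  0.03 ] op 0.195 j6 1.73
```

>>> jog_arm(
  slide=[
    [0,0.001,0],
    [0,0.002,0],
    [0,0.003,0],
    [0,0.003,0],
    [0,0.003,0],
    [0,0.003,0],
  ],
  twist=[
    [0,0,0.06],
    [0,0,0.12],
    [0,0,0.18],
    [0,0,0.22],
    [0,0,0.22],
    [0,0,0.22],
  ],
  fingers=[0,0,0,0,0,0],
)

```text
t: 25.45
position: [0.5853, -0.1116, 0.2194]
tool_rot: [0.0, 0.935, -0.354, -0.0]
force: [0.6, -0.4, -7.0]
opening: 0.196
gripper_force: 89.8
```

```bash
python3 -c "
from h import *
st()"
```

```text
t 25.45 pos [ 0.5853 -0.1116  0.2194] yaw_y -131.43 tilt [-0.0004 -0.    ] F [ 0.62 -0.4  -7.01] M [-0.095 -0.072  0.002] op 0.196 j6 1.91
```

>>> jog_arm(
  slide=[
    [0,0.001,0],
    [0,0.002,0],
    [0,0.003,0],
    [0,0.003,0],
    [0,0.003,0],
    [0,0.003,0],
  ],
  twist=[
    [0,0,0.06],
    [0,0,0.12],
    [0,0,0.18],
    [0,0,0.22],
    [0,0,0.22],
    [0,0,0.22],
  ],
  fingers=[0,0,0,0,0,0],
)

```text
t: 26.05
position: [0.585, -0.1119, 0.2195]
tool_rot: [0.0, 0.901, -0.433, -0.0]
force: [-0.6, -0.7, -7.0]
opening: 0.197
gripper_force: 89.8
```

```bash
python3 -c "
from h import *
st()"
```

```text
t 26.05 pos [ 0.585  -0.1119  0.2195] yaw_y -141.33 tilt [-0.0005 -0.0001] F [-0.56 -0.73 -6.99] M [-0.219  0.032  0.253] op 0.197 j6 2.08
```

>>> jog_arm(
  slide=[
    [0,0,0],
    [0,0,0],
    [0,0,0],
    [0,0,0],
  ],
  twist=[
    [0,0,0.04],
    [0,0,0.065],
    [0,0,0.065],
    [0,0,0.065],
  ],
  fingers=[0,0,0,0],
)

```text
t: 26.45
position: [0.585, -0.112, 0.2195]
tool_rot: [0.0, 0.89, -0.456, -0.0]
force: [-1.1, -1.4, -7.8]
opening: 0.195
gripper_force: 89.7
```

```bash
python3 -c "
from h import *
st(); nut('C',.242,-104)"
```

```text
t 26.45 pos [ 0.585  -0.112   0.2195] yaw_y -144.3 tilt [-0.0006 -0.0001] F [-1.07 -1.38 -7.84] M [-0.347  0.215  0.311] op 0.195 j6 2.13
slide [-0.732 -0.15  -0.15 ] twist [ 0.001  0.001 -0.896]
```

>>> jog_arm(
  slide=[
    [0,-0.002,0],
    [0,-0.002,0],
    [0,-0.002,-0.1],
    [0,-0.002,-0.22],
    [-0.2,-0.04,-0.22],
    [-0.42,-0.09,-0.22],
    [-0.62,-0.13,-0.22],
    [-0.732,-0.15,-0.2],
    [-0.732,-0.15,-0.15],
    [-0.732,-0.15,-0.15],
  ],
  twist=[
    [0,0,-0.15],
    [0,0,-0.23],
    [0,0,-0.23],
    [0,0,-0.23],
    [0,0,-0.4],
    [0,0,-0.57],
    [0,0,-0.74],
    [0,0,-0.896],
    [0,0,-0.896],
    [0,0,-0.896],
  ],
  fingers=[0,0,0,0,0,0,0,0,0,0],
)

```text
t: 27.45
position: [0.5397, -0.0094, 0.2427]
tool_rot: [0.0, 0.992, -0.123, 0.0]
force: [-0.7, 0.4, -3.7]
opening: 0.196
gripper_force: 90.2
```

```bash
python3 -c "
from h import *
st(); nut('C',.218,-104)"
```

```text
t 27.45 pos [ 0.5397 -0.0094  0.2427] yaw_y -104.18 tilt [ 0.0009 -0.0003] F [-0.74  0.42 -3.71] M [ 0.015 -0.041 -0.009] op 0.196 j6 1.58
slide [-0.003  0.002  0.165] twist [ 0.    -0.001 -0.004]
```

>>> jog_arm(
  slide=[
    [0,0,0.05],
    [0,0,0.1],
    [0,0,0.12],
    [0,0,0.14],
    [0,0,0.16],
    [0,0,0.16],
  ],
  twist=[
    [0,0,0],
    [0,0,0],
    [0,0,0],
    [0,0,0],
    [0,0,0],
    [0,0,0],
  ],
  fingers=[0,0,0,0,0,0],
)

```text
t: 28.05
position: [0.5395, -0.0098, 0.2177]
tool_rot: [0.0, 0.992, -0.122, -0.0]
force: [-0.2, -1.0, -5.3]
opening: 0.194
gripper_force: 90.1
```

```bash
python3 -c "
from h import *
st(); nut('C',.218,-104)"
```

```text
t 28.05 pos [ 0.5395 -0.0098  0.2177] yaw_y -104.06 tilt [-0.0003 -0.0003] F [-0.2  -0.97 -5.28] M [-0.326 -0.309 -0.005] op 0.194 j6 1.58
slide [-0.002 -0.001 -0.002] twist [ 0.     0.    -0.001]
```

>>> jog_arm(
  slide=[
    [0,0.003,0],
    [0,0.005,0],
    [-0.001,0.007,0],
    [-0.002,0.008,0],
    [-0.002,0.008,0],
    [-0.002,0.008,0],
  ],
  twist=[
    [0,0,0.16],
    [0,0,0.32],
    [0,0,0.46],
    [0,0,0.556],
    [0,0,0.556],
    [0,0,0.556],
  ],
  fingers=[0,0,0,0,0,0],
)

```text
t: 28.65
position: [0.5389, -0.011, 0.218]
tool_rot: [0.0, 0.943, -0.333, 0.0]
force: [0.8, -3.2, -6.5]
opening: 0.194
gripper_force: 89.9
```

```bash
python3 -c "
from h import *
st()"
```

```text
t 28.65 pos [ 0.5389 -0.011   0.218 ] yaw_y -128.94 tilt [-0.0001 -0.0008] F [ 0.83 -3.21 -6.53] M [-0.758 -0.236  0.024] op 0.194 j6 2.01
```

>>> jog_arm(
  slide=[
    [0,0.001,0],
    [0,0.002,0],
    [0,0.003,0],
    [0,0.003,0],
    [0,0.003,0],
    [0,0.003,0],
  ],
  twist=[
    [0,0,0.06],
    [0,0,0.12],
    [0,0,0.18],
    [0,0,0.22],
    [0,0,0.22],
    [0,0,0.22],
  ],
  fingers=[0,0,0,0,0,0],
)

```text
t: 29.25
position: [0.5385, -0.0113, 0.218]
tool_rot: [0.0, 0.91, -0.414, -0.0]
force: [-0.2, -2.8, -6.6]
opening: 0.19
gripper_force: 89.9
```

```bash
python3 -c "
from h import *
st()"
```

```text
t 29.25 pos [ 0.5385 -0.0113  0.218 ] yaw_y -138.86 tilt [-0.0003 -0.0006] F [-0.16 -2.83 -6.64] M [-0.987 -0.151  0.035] op 0.19 j6 2.18
```

>>> jog_arm(
  slide=[
    [0,0.001,0],
    [0,0.002,0],
    [0,0.003,0],
    [0,0.003,0],
    [0,0.003,0],
    [0,0.003,0],
  ],
  twist=[
    [0,0,0.06],
    [0,0,0.12],
    [0,0,0.18],
    [0,0,0.22],
    [0,0,0.22],
    [0,0,0.22],
  ],
  fingers=[0,0,0,0,0,0],
)

```text
t: 29.85
position: [0.5381, -0.0115, 0.2181]
tool_rot: [0.0, 0.871, -0.491, -0.0]
force: [-0.3, -4.4, -6.4]
opening: 0.195
gripper_force: 89.8
```

```bash
python3 -c "
from h import *
st()"
```

```text
t 29.85 pos [ 0.5381 -0.0115  0.2181] yaw_y -148.76 tilt [-0.0004 -0.0005] F [-0.33 -4.43 -6.36] M [-1.169  0.013  0.134] op 0.195 j6 2.35
```

>>> jog_arm(
  slide=[
    [0,0.001,0],
    [0,0.001,0],
    [0,0.001,0],
    [0,0.001,0],
    [0,0.001,0],
  ],
  twist=[
    [0,0,0.05],
    [0,0,0.1],
    [0,0,0.14],
    [0,0,0.14],
    [0,0,0.14],
  ],
  fingers=[0,0,0,0,0],
)

```text
t: 30.35
position: [0.538, -0.0115, 0.2181]
tool_rot: [0.0, 0.843, -0.538, -0.0]
force: [-0.9, -5.4, -5.8]
opening: 0.196
gripper_force: 89.9
```

```bash
python3 -c "
from h import *
st()"
```

```text
t 30.35 pos [ 0.538  -0.0115  0.2181] yaw_y -155.06 tilt [-0.0006 -0.0005] F [-0.88 -5.42 -5.77] M [-1.301  0.218  0.366] op 0.196 j6 2.46
```

C is home at 0.37 N m. All four nuts are home. I'll relax, lift, and carry the wrench back.

>>> jog_arm(
  slide=[
    [0,-0.001,0],
    [0,-0.002,0],
    [0,-0.002,-0.1],
    [0,-0.002,-0.22],
    [0,0,-0.28],
    [-0.2,-0.07,-0.28],
    [-0.45,-0.15,-0.28],
    [-0.7,-0.24,-0.28],
    [-0.7,-0.24,-0.28],
  ],
  twist=[
    [0,0,-0.15],
    [0,0,-0.24],
    [0,0,-0.24],
    [0,0,-0.24],
    [0,0,-0.42],
    [0,0,-0.6],
    [0,0,-0.78],
    [0,0,-0.96],
    [0,0,-1],
  ],
  fingers=[0,0,0,0,0,0,0,0,0],
)

```text
t: 31.25
position: [0.5257, 0.1046, 0.2606]
tool_rot: [-0.002, 0.985, -0.17, -0.0]
force: [0.8, -0.7, -3.7]
opening: 0.195
gripper_force: 90.5
```

```bash
python3 -c "
from h import *
st(); go(.5026,.3093,.257,-34.7)"
```

```text
t 31.25 pos [0.5257 0.1046 0.2606] yaw_y -109.6 tilt [0.0001 0.005 ] F [ 0.85 -0.74 -3.68] M [-0.117  0.017 -0.02 ] op 0.195 j6 1.88
slide [-0.603 -1.234  0.031] twist [-0.006 -0.002 -1.664]
```

>>> jog_arm(
  slide=[
    [-0.1,-0.2,0],
    [-0.2,-0.42,0],
    [-0.3,-0.64,0],
    [-0.4,-0.82,0.02],
    [-0.45,-0.9,0.02],
    [-0.45,-0.9,0.02],
  ],
  twist=[
    [0,0,-0.18],
    [0,0,-0.36],
    [0,0,-0.54],
    [0,0,-0.72],
    [0,0,-0.9],
    [0,0,-0.95],
  ],
  fingers=[0,0,0,0,0,0],
)

```text
t: 31.85
position: [0.5086, 0.2525, 0.2573]
tool_rot: [-0.002, 0.98, 0.2, -0.0]
force: [0.6, 0.5, -3.8]
opening: 0.196
gripper_force: 90.6
```

```bash
python3 -c "
from h import *
st(); go(.5026,.3093,.257,-34.7)"
```

```text
t 31.85 pos [0.5086 0.2525 0.2573] yaw_y -66.91 tilt [-0.001   0.0033] F [ 0.59  0.51 -3.84] M [-0.022 -0.019 -0.049] op 0.196 j6 1.42
slide [ 0.111 -0.364  0.003] twist [-0.004 -0.002 -0.716]
```

>>> jog_arm(
  slide=[
    [0.03,-0.1,0],
    [0.06,-0.2,0],
    [0.09,-0.3,0],
    [0.111,-0.364,0],
    [0.111,-0.364,0],
    [0.111,-0.364,0],
    [0.111,-0.364,0],
  ],
  twist=[
    [0,0,-0.18],
    [0,0,-0.36],
    [0,0,-0.54],
    [0,0,-0.72],
    [0,0,-0.72],
    [0,0,-0.72],
    [0,0,-0.72],
  ],
  fingers=[0,0,0,0,0,0,0],
)

```text
t: 32.55
position: [0.5042, 0.3057, 0.2572]
tool_rot: [-0.0, 0.888, 0.46, -0.0]
force: [-0.8, 0.7, -3.6]
opening: 0.197
gripper_force: 90.5
```

Run:
```python
from h import *
st(); go(.5026,.3093,.185,-34.7)
p=imaging.capture('side'); print(imaging.mark_of("wrench",p)[:1],'before: 263.7,267.3 with TCP proj',proj(p,[.5014,.3088,.1163]), proj(p,read_state()['position']-[0,0,.139]))
```

```text
t 32.55 pos [0.5042 0.3057 0.2572] yaw_y -35.16 tilt [-0.0003  0.0004] F [-0.81  0.68 -3.62] M [ 0.007  0.019 -0.037] op 0.197 j6 0.96
slide [ 0.014 -0.022  0.481] twist [-0.001 -0.    -0.01 ]
[{'at': [261.9, 265.5], 'p': 0.57}] before: 263.7,267.3 with TCP proj [258.82443744 266.62959829] [257.90920498 264.21489015]
```

>>> jog_arm(
  slide=[
    [0.014,-0.022,0.2],
    [0.014,-0.022,0.4],
    [0.014,-0.022,0.47],
    [0.014,-0.022,0.47],
    [0.014,-0.022,0.47],
  ],
  twist=[
    [0,0,0],
    [0,0,0],
    [0,0,0],
    [0,0,0],
    [0,0,0],
  ],
  fingers=[0,0,0,0,0],
)

```text
t: 33.15
position: [0.5036, 0.3095, 0.1878]
tool_rot: [0.0, 0.887, 0.461, 0.001]
force: [1.0, -0.3, -2.8]
opening: 0.196
gripper_force: 90.4
```

Run:
```python
from h import *
st(); go(.5028,.3093,.165,-34.7)
p=imaging.capture('side')
cv2.imwrite('pics/p1.png',cv2.resize(p['color'][220:340,200:330],None,fx=5,fy=5,interpolation=cv2.INTER_CUBIC))
```

```text
t 33.15 pos [0.5036 0.3095 0.1878] yaw_y -35.05 tilt [0.0014 0.0006] F [ 0.98 -0.31 -2.82] M [ 0.03  -0.008  0.085] op 0.196 j6 0.96
slide [-0.004 -0.003  0.152] twist [ 0.001 -0.002 -0.008]
```

View pics/p1.png

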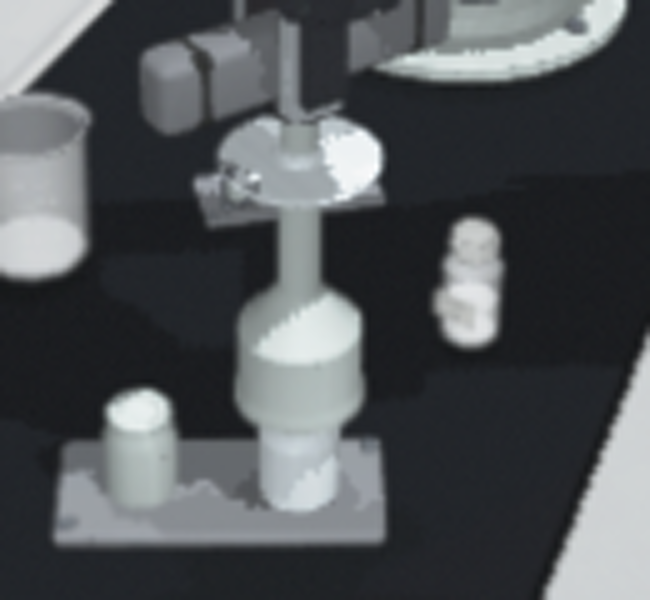

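Crop p1: the socket (centre column 300) stands right over the post (centre column 299), and the beaker and vial are untouched. Lowering.

>>> jog_arm(
  slide=[
    [-0.004,-0.003,0.05],
    [-0.004,-0.003,0.1],
    [-0.004,-0.003,0.14],
    [-0.004,-0.003,0.17],
    [-0.004,-0.003,0.17],
  ],
  twist=[
    [0,0,0],
    [0,0,0],
    [0,0,0],
    [0,0,0],
    [0,0,0],
  ],
  fingers=[0,0,0,0,0],
)

```text
t: 33.7
position: [0.5017, 0.3091, 0.1601]
tool_rot: [-0.0, 0.887, 0.462, -0.001]
force: [-0.0, 0.6, -4.4]
opening: 0.198
gripper_force: 90.4
```

```bash
python3 -c "
from h import *
st(); go(.5028,.3093,.147,-34.7)"
```

```text
t 33.7 pos [0.5017 0.3091 0.1601] yaw_y -35.01 tilt [-0.0011 -0.0004] F [-0.02  0.57 -4.41] M [ 0.093 -0.103 -0.023] op 0.198 j6 0.96
slide [0.005 0.005 0.088] twist [-0.001  0.001 -0.007]
```

>>> jog_arm(
  slide=[
    [0.003,0.003,0.03],
    [0.004,0.004,0.06],
    [0.004,0.004,0.08],
    [0.004,0.004,0.092],
    [0.004,0.004,0.092],
  ],
  twist=[
    [0,0,0],
    [0,0,0],
    [0,0,0],
    [0,0,0],
    [0,0,0],
  ],
  fingers=[0,0,0,0,0],
)

```text
t: 34.2
position: [0.5027, 0.3093, 0.147]
tool_rot: [-0.0, 0.887, 0.462, -0.0]
force: [0.1, 0.4, -4.2]
opening: 0.196
gripper_force: 90.7
```

```bash
python3 -c "
from h import *
st(); go(.5028,.3093,.145,-34.7)"
```

```text
t 34.2 pos [0.5027 0.3093 0.147 ] yaw_y -35.01 tilt [-0.0006 -0.0003] F [ 0.1   0.38 -4.15] M [ 0.007 -0.031 -0.002] op 0.196 j6 0.96
slide [0.    0.    0.013] twist [-0.     0.001 -0.007]
```

>>> jog_arm(
  slide=[
    [0,0,0.005],
    [0,0,0.01],
    [0,0,0.01],
  ],
  twist=[
    [0,0,0],
    [0,0,0],
    [0,0,0],
  ],
  fingers=[0,0,0],
)

```text
t: 34.5
position: [0.5032, 0.3095, 0.1466]
tool_rot: [0.0, 0.887, 0.462, 0.0]
force: [-1.2, -0.5, 1.0]
opening: 0.192
gripper_force: 91.4
```

```bash
python3 -c "
from h import *
st()"
```

```text
t 34.5 pos [0.5032 0.3095 0.1466] yaw_y -35.01 tilt [0.0007 0.0003] F [-1.22 -0.46  1.  ] M [-0.038  0.311 -0.036] op 0.192 j6 0.96
```

On the base: the height matches the original grasp. Release and retreat straight up.

>>> jog_arm(
  slide=[
    [0,0,0],
    [0,0,0],
    [0,0,0],
    [0,0,0],
    [0,0,-0.1],
    [0,0,-0.3],
    [0,0,-0.6],
    [0,0,-0.8],
    [0,0,-0.8],
    [0,0,-0.8],
  ],
  twist=[
    [0,0,0],
    [0,0,0],
    [0,0,0],
    [0,0,0],
    [0,0,0],
    [0,0,0],
    [0,0,0],
    [0,0,0],
    [0,0,0],
    [0,0,0],
  ],
  fingers=[0.4,0.8,1,1,1,1,1,1,1,1],
)

```text
t: 35.5
position: [0.5034, 0.3096, 0.2677]
tool_rot: [0.0, 0.887, 0.462, 0.001]
force: [-0.2, 0.6, -0.6]
opening: 1.009
gripper_force: 0.0
```

Run:
```python
from h import *
st(); p=imaging.capture('side')
for n in("wrench","wrench_grip"): print(n,[(q['at'],round(q['p'],2)) for q in imaging.mark_of(n,p)[:2]],'start: wrench 257.8,316.4 grip 260.5,254.3')
s=cv2.imread('pics/s0.png').astype(int); d=np.abs(s-p['color'])[240:335,190:310].max(2)
print('changed px in wrench/beaker/vial area vs start:',(d>60).sum())
```

```text
t 35.5 pos [0.5034 0.3096 0.2677] yaw_y -35.01 tilt [0.0028 0.001 ] F [-0.2   0.59 -0.57] M [ 0.031  0.01  -0.008] op 1.009 j6 0.96
wrench [([261.5, 316.8], 0.6)] start: wrench 257.8,316.4 grip 260.5,254.3
wrench_grip [([260.3, 251.2], 0.67), ([207.6, 269.9], 0.59)] start: wrench 257.8,316.4 grip 260.5,254.3
changed px in wrench/beaker/vial area vs start: 64
```

```bash
python3 -c "
from h import *
print(ticket.sign_off())"
```

```text
the job is handed in; nothing more can be done
None
```

The job is handed in at about 35.5 s of the 72 s allowed: all four nuts were turned in cross order in both passes and felt home at about 0.3–0.4 N m by the wrist moment (dial not read, one nut's final 2° not re-read), the wrench is back on its post and released, and the sign-off returned no verdict.

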